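# Push a valve block home in the marking-out fixture and lay the straightedge on it

## Robot

A 6-joint arm with a two-finger parallel gripper is mounted at the origin on the work surface. World frame = base frame: x ahead of the robot, y to its left, z up, the work surface at z = 0. Lengths are in m, angles in rad, forces in N, time in s.
With the tool pointing down it reaches from about 0.35 to 0.775 m from the base axis. Payload 7.3 kg.
Tool frame: the origin (TCP) lies between the finger pads; the fingertips stand ahead of it and the grasp point (between the pads) lies 6 mm ahead of it (robot.tip_extent is the x of the fingertips in the tool frame, in m); x points along the fingers, z is the direction in which the jaws open and shut, and the axes are right-handed (so a half turn about x gives the same grasp; the last joint's range is limited). The gripper opens to 92 mm and grips with 3 to 60 N. Pads are 19 mm wide; open, the fingers measure 130 mm over their backs; the gripper's body (75 mm by 190 mm) begins 47 mm behind the grasp point.
Start: joints at [-1.273, 0.342, 1.524, -0, 1.275, -0.146], TCP at [0.225, -0.474, 0.252] pointing down, gripper open.
Joint ranges: [-2.53, 2.53], [-0.77, 2.02], [0.04, 2.7], [-1, 4.14], [0.28, 2.66], [-3.11, 3.11]. Speed limits (rad/s): [2.57, 2.57, 3.14, 3.14, 3.14, 3.14].

## Interface

Orientations are given as [roll, pitch, yaw] about the fixed x, y, z axes, in that order (R = Rz(yaw) Ry(pitch) Rx(roll)).
In Python, from cell import robot gives the robot as it stands. The module is installed in compiled form; this text tells all that it offers.
- The arm moves only by the shell command python3 -m creep 'ROWS' [FORCE]. ROWS is JSON, a list of rows, each an object with "translation": the shift along the tool's x, y, z in m, a list of three; "twist": the turn, a rotation vector about the tool's x, y, z in rad, a list of three; "hand": the opening in per cent of the stroke, from 0 (shut) to 100 (fully open). A call has 1 to 5 rows; each row is the pose to reach, as a shift and turn from the pose measured when the call began, along the tool's axes at that moment; what a row does not reach only later rows make up. A row lasts 1/10 s, in which the tool goes at most 50 mm and 8.59 degrees, less where a joint would pass 70% of its speed; a pose out of reach is approached as far as the arm can. A call with a gripper value outside its range is refused whole. The fingers move at their own pace and stop on an object; FORCE is the grip in N (left out, the last holds). Time passes only in rows, so rows that repeat a pose let the fingers close. It gives the time, the measured TCP pose, the force and the opening at its end, in the units of the state.
- robot.observe(): the state, without advancing time (a new reading comes with each control period).
- robot.read_camera(name): name is "scene" or "side" or "wrist"; returns the picture (384x512x3 uint8, blue, green, red); there is no depth.
- robot.calibration(name): a dict with "intrinsics" (3x3 intrinsics, pixels), "cam_to_world" (4x4, takes a point from camera to world coordinates); the wrist camera has in their place "mount" (4x4, takes a point from camera to tool coordinates, whose origin is the TCP and whose axes are the tool frame's). Camera axes: x right, y up, looking along -z (the intrinsics and any distortion apply to the point x, -y, -z); pixel columns grow to the right and rows downward; lengths in m; the calibration is good to about 2 mm. A picture is of the moment at which its call begins: read the wrist's pose just before it. calibration takes no time and is no camera call.
- robot.hand_in(): hands the job in, once; it reports no verdict.
The state is a dict: "time": time; "qpos": joint angles; "qvel": joint speeds; "joint_efforts": joint torques, N m; "tool_pos": TCP position; "tool_rot": TCP orientation; "contact_force": force on the tool from outside, world axes, zero at the start; "torque": the same for the moment, N m; "opening": finger opening in m.
Only numpy, scipy, OpenCV 4.12 (cv2) and the standard library are available. Lean on these libraries where they do the work, as an engineer would, in place of code of your own. Each camera call takes 0.05 s, during which the arm holds its last target. There are 200 camera calls.

## Task

Push the aluminium valve block across the bench into the marking-out fixture, flush against the long fence and along it against the end stop so that the stop's sprung nose is pushed fully in; feel for the stop and do not ram the fixture hard. Then lay the steel straightedge flat on the bench with its working edge flush against the block's near long face, covering the full length of that face, ready for scribing. Leave the small valve, tray, jar and screwdriver where they are.

Things in the scene. Friction and masses are not known exactly. Their poses are not given: they have to be found in the camera images.
- block: Valve block, loose: plain aluminium, 92 (x) x 110 (y) x 40 mm high, dark ports flush in its top, 0.6 to 0.95 kg; too wide to grip, so push it. Origin: centre of its underside. Its +x face goes against the fence, its +y face against the stop; its -x face is the near long face for the straightedge.
- fixture: Fixed marking-out fixture: straight dark steel fence 400 mm long, 28 mm high. Origin on the working face at bench level; that face is the plane x = 0, looks to -x and runs from y -250 to +150 mm. In front of it is bare bench. At home the block's axes point as the fixture's, its origin at x = -46 mm.
- stop: Fixed bracket, 66 (x) x 22 (y) x 44 mm high; origin at bench level, mid of its -y face, at fixture x -46, y +125 mm; axes as the fixture's. From it a 16 mm screw, axis 22 mm up, reaches 10 to 35 mm out to -y (set anew each time), then a 10 mm brass nose 6 mm long, on a light spring (1 N, less than the block's friction), that gives 5 mm until solid: then the block is home.
- straightedge: Steel straightedge, loose, 0.45 kg: flat plate 60 (x) x 180 (y) x 6 mm thick with an upright grip rib along y: 12 mm thick, 100 mm long, top 42 mm above the underside, mid-plane at x = -12 mm. Origin: centre of the underside. The working edge is the long edge farther from the rib, at x = +30 mm.
- working_edge (a point): Middle of the straightedge's working edge at its underside; axes as the straightedge's (+x points out of the edge).
- valve: Bystander: small upright brass valve, 48 mm diameter, 62 mm high; origin at the centre of its underside.
- tray: Bystander: open orange parts tray, 140 (x) by 100 (y) by 50 mm high; origin at the centre of its underside.
- jar: Bystander: white jar with a steel lid, 64 mm diameter, 85 mm high; origin at the centre of its underside.
- screwdriver: Bystander: screwdriver lying along its x, 180 mm long; origin under its middle.
Mind the look-alikes: they are no part of the job. What is shaped like the block but green is not meant. What is shaped like the straightedge but turquoise is not meant.

How it is judged:
By the outcome, as a careful person would: the job done as asked, in the order asked, and still so for the second after the job is handed in, with the robot touching nothing.
It also fails if it takes over 67 s, if anything falls off the work surface, if the arm or the gripper's body presses on something with over 40 N, if the wrist force passes 120 N, or if a joint passes its speed limit or range.

## Working session

There is one attempt and no reset: what is moved stays moved. The work goes in short steps, Python scripts to look and compute and a shell command to move; the robot and the scene stay as the last step left them, time stands still between calls to the robot, and variables do not carry over. Pictures are saved under pics/ and viewed, about 8 in all and at most 12, crops included, and the job is handed in when it is done.

```bash
ls; mkdir -p pics; python3 - <<'E'
from cell import robot
import cv2,numpy as np
np.set_printoptions(precision=4,suppress=True)
s=robot.observe();print(s['time'],s['tool_pos'],s['tool_rot'],s['opening'],robot.tip_extent)
for n in('scene','side','wrist'):
    c=robot.calibration(n);print(n,{k:np.array(v) if not isinstance(v,str) else v for k,v in c.items()})
a=robot.read_camera('scene');b=robot.read_camera('side')
cv2.imwrite('pics/scene0.png',a);cv2.imwrite('pics/side0.png',b)
E
```

```text
pics
0.0 [ 0.2253 -0.4738  0.2511] [3.002  1.5692 1.8751] 0.09182986591874559 0.025
scene {'intrinsics': array([[430.8393,   0.    , 249.3255],
       [  0.    , 430.8393, 183.8234],
       [  0.    ,   0.    ,   1.    ]]), 'cam_to_world': array([[-0.0248, -0.8149,  0.5791,  1.3056],
       [ 0.9997, -0.0253,  0.0071,  0.0078],
       [ 0.0089,  0.5791,  0.8152,  1.2346],
       [ 0.    ,  0.    ,  0.    ,  1.    ]])}
side {'intrinsics': array([[373.8181,   0.    , 256.6394],
       [  0.    , 373.8181, 188.4593],
       [  0.    ,   0.    ,   1.    ]]), 'cam_to_world': array([[-0.9914,  0.109 , -0.072 ,  0.3891],
       [-0.1302, -0.7782,  0.6144,  0.639 ],
       [ 0.0109,  0.6185,  0.7857,  0.8636],
       [ 0.    ,  0.    ,  0.    ,  1.    ]])}
wrist {'intrinsics': array([[283.3029,   0.    , 261.5219],
       [  0.    , 283.3029, 190.6494],
       [  0.    ,   0.    ,   1.    ]]), 'mount': array([[-0.0011,  0.2865, -0.9581, -0.1329],
       [-0.0004,  0.9581,  0.2865,  0.077 ],
       [ 1.    ,  0.0007, -0.0009, -0.0001],
       [ 0.    ,  0.    ,  0.    ,  1.    ]])}
```

View pics/scene0.png

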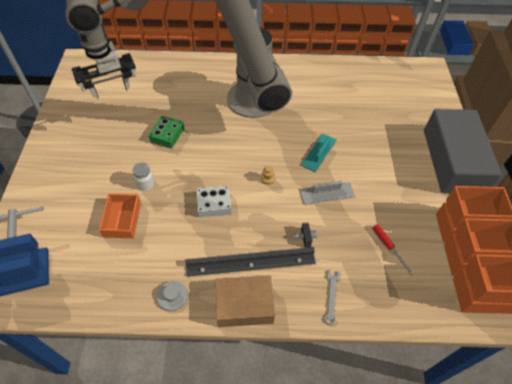

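View pics/side0.png

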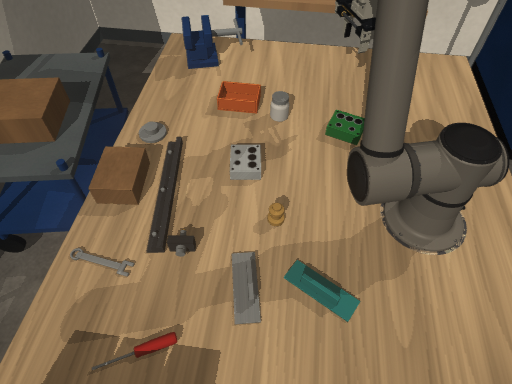

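The lookalikes in the scene view are:
- **Block:** grey at (214,201) and green at (167,131). The grey one is plain aluminium, so it is the block.
- **Straightedge:** steel grey at (327,193) and turquoise at (319,152). The grey one is the one meant.

The fence runs (187,268)-(314,257) and the stop is at (307,235). I'll confirm with enlarged crops.

```bash
python3 - <<'E'
import cv2
a=cv2.imread('pics/scene0.png');b=cv2.imread('pics/side0.png')
cv2.imwrite('pics/c1.png',cv2.resize(a[135:280,180:360],None,fx=4,fy=4,interpolation=cv2.INTER_CUBIC))
cv2.imwrite('pics/c2.png',cv2.resize(b[130:330,140:290],None,fx=3,fy=3,interpolation=cv2.INTER_CUBIC))
E
```

```text
(no output)
```

View pics/c1.png

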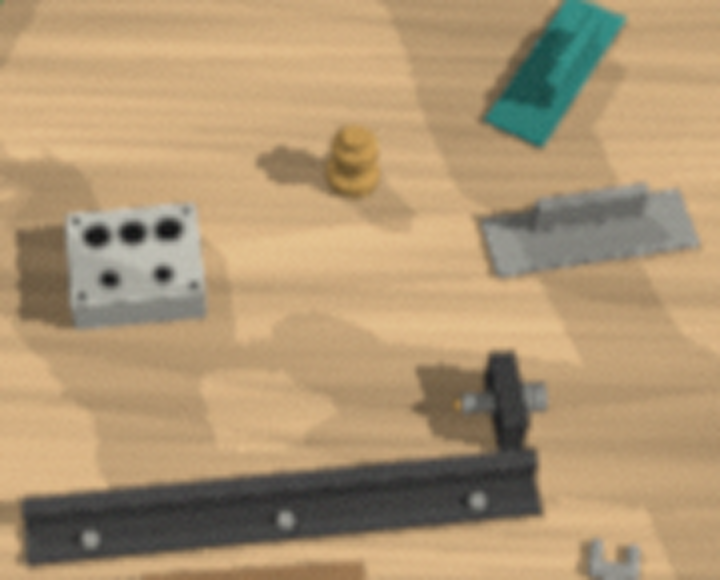

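View pics/c2.png

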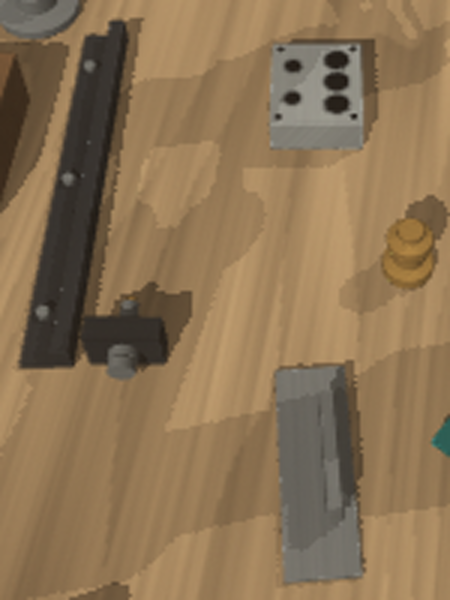

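The crops confirm it: the grey aluminium block is at c1 (68..206, 205..327), the steel straightedge at c1 (478..699, 190..277) with its rib on the robot side. The nose tip is at c1 (458,404). Next I'll fit the poses.

```bash
cat > h.py <<'E'
from cell import robot
import numpy as np,cv2
from scipy.optimize import least_squares
from scipy.spatial.transform import Rotation as R
np.set_printoptions(precision=4,suppress=True)
def toolT():
    s=robot.observe();T=np.eye(4);T[:3,:3]=R.from_euler('xyz',s['tool_rot']).as_matrix();T[:3,3]=s['tool_pos'];return T
def cam(n,T=None):
    c=robot.calibration(n)
    return np.array(c['intrinsics']),(np.array(c['cam_to_world']) if 'cam_to_world' in c else T@np.array(c['mount']))
def proj(C,P):
    K,M=C;p=(np.linalg.inv(M)@np.c_[P,np.ones(len(P))].T)[:3]
    p=np.array([p[0],-p[1],-p[2]]);q=K@p;return (q[:2]/q[2]).T
def w(pose,L):
    x,y,t=pose;L=np.array(L,float);c,s=np.cos(t),np.sin(t)
    return np.c_[x+c*L[:,0]-s*L[:,1],y+s*L[:,0]+c*L[:,1],L[:,2]]
def fit(obs,x0):
    """obs: list of (cam, local pts, pixels)"""
    f=lambda p:np.concatenate([(proj(C,w(p,L))-np.array(px)).ravel() for C,L,px in obs])
    r=least_squares(f,x0,loss='soft_l1');return r.x,r.fun.reshape(-1,2)
def onplane(C,px,z):
    K,M=C;d=np.linalg.solve(K,[px[0],px[1],1.]);d=M[:3,:3]@[d[0],-d[1],-d[2]];o=M[:3,3];return o+d*(z-o[2])/d[2]
E
cat > fit0.py <<'E'
from h import *
S,D=cam('scene'),cam('side')
c1=lambda a:np.array(a,float)/4+[180-.375,135-.375]
c2=lambda a:np.array(a,float)/3+[140-.333,130-.333]
h=.04;B=[(-.046,-.055,h),(-.046,.055,h),(.046,.055,h),(.046,-.055,h)]
o=[(S,B+[(.046,-.055,0),(.046,.055,0)],c1([(68,212),(194,205),(204,293),(75,305),(77,327),(206,318)])),
 (D,B+[(.046,.055,0),(-.046,.055,0)],c2([(361,40),(362,128),(270,126),(272,43),(270,149),(362,149)]))]
print('block',*fit(o,[.5,0,0]))
for q in o: print(fit([q],[.5,0,0])[0])
E_=[(-.03,-.09,.006),(-.03,.09,.006),(.03,.09,.006),(.03,-.09,.006)]
o=[(S,E_,c1([(478,218),(680,190),(699,245),(498,277)])),(D,E_,c2([(350,363),(361,576),(285,581),(276,368)]))]
print('edge',*fit(o,[.5,.2,0]))
for q in o: print(fit([q],[.5,.2,0])[0])
print('fix',*fit([(S,[(0,-.25,.028),(0,.15,.028)],c1([(25,497),(533,452)]))],[.7,0,0]))
print('nose',onplane(S,c1((458,404)),.022),'valve',onplane(S,c1((353,180)),.01),onplane(D,c2((408,270)),.01))
E
python3 fit0.py
```

```text
block [ 0.5155 -0.12    0.1403] [[-0.2306 -0.1825]
 [ 0.7447 -1.3328]
 [ 0.7194 -0.5231]
 [-0.7157 -0.3811]
 [-0.1478  0.4696]
 [ 0.5198 -0.3872]
 [-0.1266  0.7987]
 [ 0.1113 -1.6589]
 [-0.8291 -0.9846]
 [-0.2073 -0.2254]
 [-0.1941  0.1114]
 [-0.141   0.0935]]
[ 0.5169 -0.1203  0.1312]
[ 0.5147 -0.1191  0.144 ]
edge [0.4572 0.267  0.1987] [[ 0.6453 -1.0699]
 [-0.1746 -1.0732]
 [ 0.3947 -0.8809]
 [-0.1237 -1.5302]
 [-1.4762  0.4374]
 [-0.006  -0.5581]
 [-0.9792 -0.5168]
 [-0.0949  0.06  ]]
[0.462  0.266  0.2048]
[0.4555 0.2673 0.1943]
fix [0.7042 0.0555 0.1261] [[-1.0108  0.0118]
 [ 1.0596 -0.1539]]
nose [0.6421 0.1448 0.022 ] valve [0.4157 0.0618 0.01  ] [0.4018 0.0717 0.01  ]
```

```bash
cat >> h.py <<'E'
FIX=np.array([.7042,.0555,.126])
def fx(x,y): return w(FIX,[(x,y,0)])[0][:2]
def plan(x,y,tipz,yaw):
    """TCP over world x,y, fingertips at tipz, tool z axis at yaw in the bench plane"""
    T=toolT();Rt=np.array([[0,0,-1.],[0,0,0],[0,0,0]]).T
    z=np.array([np.cos(yaw),np.sin(yaw),0]);xx=np.array([0,0,-1.]);Rt=np.c_[xx,np.cross(z,xx),z]
    p=np.array([x,y,tipz+robot.tip_extent])
    tr=T[:3,:3].T@(p-T[:3,3]);tw=R.from_matrix(T[:3,:3].T@Rt).as_rotvec()
    print('tr',np.round(tr,4).tolist(),'tw',np.round(tw,4).tolist(),'rows',max(np.linalg.norm(tr)/.05,np.linalg.norm(tw)/.15))
def st():
    s=robot.observe();T=toolT();p=T[:3,3];d=p[:2]-FIX[:2];c,sn=np.cos(FIX[2]),np.sin(FIX[2])
    print('t',round(s['time'],2),'tcp',p,'fix',c*d[0]+sn*d[1],-sn*d[0]+c*d[1],'zyaw-fix',np.arctan2(T[1,2],T[0,2])-FIX[2],'F',np.array(s['contact_force']),'op',round(s['opening'],4),'q',np.array(s['qpos']))
E
python3 -c "
from h import *
st();print(toolT())
for y in (np.pi/2,-np.pi/2): plan(.445,-.13,.12,y+.14)
"
```

```text
t 0.1 tcp [ 0.2253 -0.4738  0.2511] fix -0.5415790917558074 -0.46495729750760895 zyaw-fix -1.2529676462170012 F [ 0.6292 -0.7288 -0.7385] op 0.0921 q [-1.273   0.3427  1.5249 -0.      1.2754 -0.146 ]
[[-0.0004  0.9031  0.4294  0.2253]
 [ 0.0013  0.4294 -0.9031 -0.4738]
 [-1.      0.0002 -0.0013  0.2511]
 [ 0.      0.      0.      1.    ]]
tr [0.1065, 0.346, -0.2161] tw [-2.8378, -0.0, -0.0019] rows 18.91842780151312
tr [0.1065, 0.346, -0.2161] tw [0.3038, -0.0013, 0.0] rows 8.43159261804539
```

```bash
python3 -m creep '[{"translation":[0.1,0.346,-0.216],"twist":[0.304,0,0],"hand":55},{"translation":[0.1,0.346,-0.216],"twist":[0.304,0,0],"hand":55},{"translation":[0.1,0.346,-0.216],"twist":[0.304,0,0],"hand":55},{"translation":[0.1,0.346,-0.216],"twist":[0.304,0,0],"hand":55},{"translation":[0.1,0.346,-0.216],"twist":[0.304,0,0],"hand":55}]' 30; python3 -c "
from h import *
st();plan(.445,-.13,.12,-np.pi/2+.14);plan(.445,-.13,.008,-np.pi/2+.14)"
```

```text
time: 0.6
tool_pos: [0.3546, -0.271, 0.1925]
tool_rot: [-2.963, 1.569, 1.889]
contact_force: [0.2, 0.4, -0.1]
opening: 0.0564
t 0.6 tcp [ 0.3546 -0.271   0.1925] fix -0.38788140813455113 -0.27995274499762657 zyaw-fix -1.5576327877710248 F [ 0.2351  0.4322 -0.1187] op 0.0564 q [-0.825   0.2631  1.8185  0.0007  1.0615  0.6062]
tr [0.0476, 0.1091, -0.127] tw [-0.0008, -0.0015, 0.0003] rows 3.4817147881874386
tr [0.1596, 0.1092, -0.1268] tw [-0.0008, -0.0015, 0.0003] rows 4.625390868088132
```

```bash
python3 -m creep '[{"translation":[0.048,0.109,-0.127],"twist":[0,0,0],"hand":55},{"translation":[0.048,0.109,-0.127],"twist":[0,0,0],"hand":55},{"translation":[0.048,0.109,-0.127],"twist":[0,0,0],"hand":55},{"translation":[0.048,0.109,-0.127],"twist":[0,0,0],"hand":55},{"translation":[0.048,0.109,-0.127],"twist":[0,0,0],"hand":55}]'; python3 -c "
from h import *
st();T=toolT();np.save('T1.npy',T);cv2.imwrite('pics/w1.png',robot.read_camera('wrist'))
plan(.445,-.13,.008,-np.pi/2+.126)"
```

```text
time: 1.1
tool_pos: [0.4453, -0.1271, 0.1434]
tool_rot: [-2.575, 1.567, 2.281]
contact_force: [-0.1, -0.2, -0.8]
opening: 0.0504
t 1.1 tcp [ 0.4453 -0.1271  0.1434] fix -0.2797966895576099 -0.14864218059241938 zyaw-fix -1.5532985705146958 F [-0.1202 -0.1714 -0.8086] op 0.0504 q [-0.4449  0.3587  1.8393  0.002   0.9474  0.9812]
tr [0.111, 0.0001, 0.0016] tw [0.0166, -0.0024, 0.0018] rows 2.2194649586375723
```

View pics/w1.png

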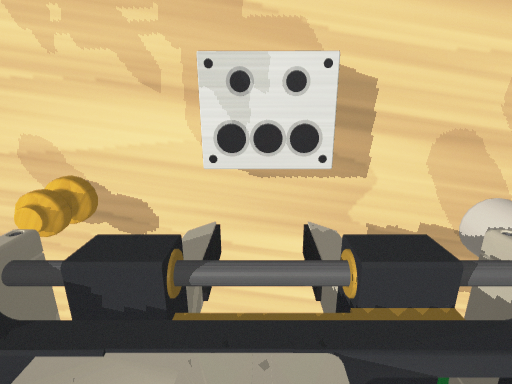

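The wrist view shows the block's top corners at (196,52), (340,52), (333,168) and (203,168). The valve is at left (55,205), the jar at the right edge, and both are clear of the fingers.

```bash
python3 -c "
from h import *
W=cam('wrist',np.load('T1.npy'));h=.04
p,r=fit([(W,[(.046,.055,h),(.046,-.055,h),(-.046,-.055,h),(-.046,.055,h)],[(196,52),(340,52),(333,168),(203,168)])],[.515,-.12,.14]);print(p,r)
q=w(p,[(-.071,0,0)])[0];print(q);plan(q[0],q[1],.008,-np.pi/2+.135)
print(proj(W,np.r_[w(p,[(-.066,0,.0)])]))
"
```

```text
[ 0.516  -0.122   0.1473] [[-0.4343 -0.6486]
 [ 0.7355 -1.3748]
 [-0.5344  1.5859]
 [ 0.2592  2.0399]]
[ 0.4458 -0.1324  0.    ]
tr [0.111, 0.0005, 0.0041] tw [0.0076, -0.0024, 0.0018] rows 2.220658667432112
[[267.0188 180.5975]]
```

```bash
python3 -m creep '[{"translation":[0.11,0,0.004],"twist":[0.0166,-0.002,0.002],"hand":55},{"translation":[0.11,0,0.004],"twist":[0.0166,-0.002,0.002],"hand":55},{"translation":[0.11,0,0.004],"twist":[0.0166,-0.002,0.002],"hand":55},{"translation":[0.11,0,0.004],"twist":[0.0166,-0.002,0.002],"hand":55}]'; python3 -c "
from h import *
st();q=w(FIX,[(-.135,-.1535,0)])[0];plan(q[0],q[1],.008,-np.pi/2+.126)"
```

```text
time: 1.55
tool_pos: [0.4441, -0.1329, 0.0332]
tool_rot: [-2.238, 1.567, 2.599]
contact_force: [-0.5, -0.6, -0.1]
opening: 0.0506
t 1.55 tcp [ 0.4441 -0.1329  0.0332] fix -0.2816944841077634 -0.1542345805809028 zyaw-fix -1.5722621742635559 F [-0.4917 -0.6377 -0.1245] op 0.0506 q [-0.4566  0.5471  1.9374  0.0005  0.661   0.9893]
tr [-0.0003, 0.1467, -0.0009] tw [-0.0015, -0.0024, 0.0031] rows 2.933928477639255
```

```bash
python3 -m creep '[{"translation":[0,0.007,0],"twist":[0,-0.002,0.003],"hand":55},{"translation":[0,0.014,0],"twist":[0,-0.002,0.003],"hand":55},{"translation":[0,0.021,0],"twist":[0,-0.002,0.003],"hand":55},{"translation":[0,0.030,0],"twist":[0,-0.002,0.003],"hand":55},{"translation":[0,0.040,0],"twist":[0,-0.002,0.003],"hand":55}]'; python3 -m creep '[{"translation":[0,0.012,0],"twist":[0,0,0],"hand":55},{"translation":[0,0.024,0],"twist":[0,0,0],"hand":55},{"translation":[0,0.036,0],"twist":[0,0,0],"hand":55},{"translation":[0,0.048,0],"twist":[0,0,0],"hand":55},{"translation":[0,0.06,0],"twist":[0,0,0],"hand":55}]'; python3 -c "
from h import *
st()
S=robot.read_camera('scene');cv2.imwrite('pics/s1.png',cv2.resize(S[180:290,170:330],None,fx=5,fy=5,interpolation=cv2.INTER_CUBIC))
q=w(FIX,[(-.105,-.1535,0)])[0];plan(q[0],q[1],.008,-np.pi/2+.126)"
```

```text
time: 2.05
tool_pos: [0.4835, -0.1278, 0.0344]
tool_rot: [-1.864, 1.569, 2.973]
contact_force: [-7.3, -1.7, 4.9]
opening: 0.0508
time: 2.55
tool_pos: [0.5432, -0.12, 0.0355]
tool_rot: [-1.714, 1.568, 3.124]
contact_force: [-5.2, -1.1, 1.1]
opening: 0.0506
t 2.55 tcp [ 0.5432 -0.12    0.0355] fix -0.181811990831886 -0.15390591456203995 zyaw-fix -1.570953386398009 F [-5.1986 -1.0594  1.0728] op 0.0506 q [-0.3548  0.6563  1.6751 -0.0013  0.8128  1.091 ]
tr [0.0029, 0.0744, -0.0008] tw [-0.0002, 0.0009, -0.0011] rows 1.4883958724149289
```

```bash
python3 -m creep '[{"translation":[0.002,0.012,0],"twist":[0,0,0],"hand":55},{"translation":[0.002,0.024,0],"twist":[0,0,0],"hand":55},{"translation":[0.002,0.036,0],"twist":[0,0,0],"hand":55},{"translation":[0.002,0.046,0],"twist":[0,0,0],"hand":55},{"translation":[0.002,0.054,0],"twist":[0,0,0],"hand":55}]'; python3 -m creep '[{"translation":[0,0.003,0],"twist":[0,0,0],"hand":55},{"translation":[0,0.006,0],"twist":[0,0,0],"hand":55},{"translation":[0,0.009,0],"twist":[0,0,0],"hand":55}]';python3 -c "
from h import *
st()"
```

```text
time: 3.1
tool_pos: [0.5992, -0.1132, 0.0349]
tool_rot: [0.078, 1.57, -1.367]
contact_force: [-7.3, -1.5, 4.7]
opening: 0.0504
time: 3.4
tool_pos: [0.6076, -0.1121, 0.0355]
tool_rot: [-0.89, 1.569, -2.334]
contact_force: [-5.7, -0.3, 3.3]
opening: 0.0504
t 3.4 tcp [ 0.6076 -0.1121  0.0355] fix -0.11688933122186312 -0.15411183098004802 zyaw-fix -1.5701513201295012 F [-5.6591 -0.3168  3.2627] op 0.0504 q [-0.3057  0.7391  1.488  -0.0017  0.9152  1.1395]
```

Expected contact is at around fixture x −0.102, so I'll creep from here.

```bash
python3 -m creep '[{"translation":[0,0.002,0],"twist":[0,0,0],"hand":55},{"translation":[0,0.004,0],"twist":[0,0,0],"hand":55},{"translation":[0,0.006,0],"twist":[0,0,0],"hand":55},{"translation":[0,0.008,0],"twist":[0,0,0],"hand":55}]'; python3 -m creep '[{"translation":[0,0.002,0],"twist":[0,0,0],"hand":55},{"translation":[0,0.004,0],"twist":[0,0,0],"hand":55}]';python3 -c "
from h import *
st()
S=robot.read_camera('scene');cv2.imwrite('pics/s2.png',cv2.resize(S[180:290,170:330],None,fx=5,fy=5,interpolation=cv2.INTER_CUBIC))"
```

```text
time: 3.8
tool_pos: [0.6153, -0.111, 0.0356]
tool_rot: [-1.151, 1.569, -2.595]
contact_force: [-5.7, -0.8, 1.4]
opening: 0.0506
time: 4.0
tool_pos: [0.6188, -0.1106, 0.0356]
tool_rot: [-1.363, 1.567, -2.807]
contact_force: [-14.4, -1.7, 7.9]
opening: 0.0506
t 4.0 tcp [ 0.6188 -0.1106  0.0356] fix -0.10556547701230175 -0.15402573961744742 zyaw-fix -1.5698067461605012 F [-14.414   -1.6763   7.9241] op 0.0506 q [-0.2977  0.7552  1.4512 -0.0024  0.9378  1.1475]
```

View pics/s2.png

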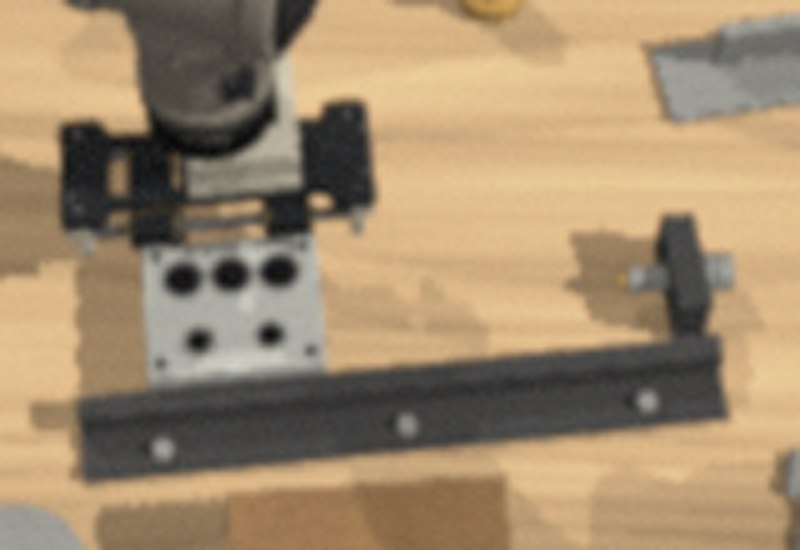

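The block is up against the fence: its front edge runs (150,385)-(325,372), along the fence, and the force jumped to 14 N. One more small press to square it.

```bash
python3 -m creep '[{"translation":[0,0.0015,0],"twist":[0,0,0],"hand":55},{"translation":[0,0.003,0],"twist":[0,0,0],"hand":55}]';python3 -c "
from h import *
st();print(robot.observe()['torque'])"
```

```text
time: 4.25
tool_pos: [0.619, -0.1106, 0.0357]
tool_rot: [-1.579, 1.56, -3.022]
contact_force: [-20.3, -3.1, 11.2]
opening: 0.0503
t 4.25 tcp [ 0.619  -0.1106  0.0357] fix -0.10543024557062605 -0.15411257670500855 zyaw-fix -1.5690742322443207 F [-20.278   -3.1239  11.2041] op 0.0503 q [-0.2967  0.7585  1.4437 -0.0053  0.9491  1.1495]
[-0.7072  2.9444  0.0522]
```

```bash
python3 -m creep '[{"translation":[0,-0.015,0],"twist":[0,0,0],"hand":37},{"translation":[-0.05,-0.02,0],"twist":[0,0,0],"hand":37},{"translation":[-0.08,-0.02,0],"twist":[0,0,0],"hand":37},{"translation":[-0.08,-0.02,0],"twist":[-0.15,0,0],"hand":37},{"translation":[-0.08,-0.02,0],"twist":[-0.3,0,0],"hand":37}]';python3 -c "
from h import *
st();q=fx(-.048,-.233);plan(*q,.08,.126)"
```

```text
time: 4.75
tool_pos: [0.6021, -0.1134, 0.1182]
tool_rot: [-1.422, 1.566, -2.559]
contact_force: [-0.7, 1.2, -2.1]
opening: 0.0338
t 4.75 tcp [ 0.6021 -0.1134  0.1182] fix -0.12254267854784197 -0.15469037917979842 zyaw-fix -1.2631341120482742 F [-0.7172  1.164  -2.0996] op 0.0338 q [-0.3093  0.6273  1.4392 -0.0043  1.0782  0.8299]
tr [0.013, 0.0474, 0.0972] tw [-1.2631, -0.0024, 0.0046] rows 8.420960566716627
```

```bash
python3 -m creep '[{"translation":[0,0.047,0.097],"twist":[-1.263,0,0],"hand":37},{"translation":[0,0.047,0.097],"twist":[-1.263,0,0],"hand":37},{"translation":[0,0.047,0.097],"twist":[-1.263,0,0],"hand":37},{"translation":[0,0.047,0.097],"twist":[-1.263,0,0],"hand":37},{"translation":[0,0.047,0.097],"twist":[-1.263,0,0],"hand":37}]' >/dev/null;python3 -c "
from h import *
st();q=fx(-.048,-.233);plan(*q,.08,.126)"
```

```text
t 5.25 tcp [ 0.6869 -0.1821  0.1181] fix -0.046994339207397234 -0.2335827607098254 zyaw-fix -0.5134181024884401 F [-0.3175  0.4463  1.0977] op 0.0341 q [-0.365   0.7981  1.0972 -0.0049  1.2487  0.024 ]
tr [0.0131, 0.0001, -0.0011] tw [-0.5134, -0.0035, 0.004] rows 3.422927044926824
```

```bash
python3 -m creep '[{"translation":[0,0,-0.001],"twist":[-0.5134,-0.0035,0.004],"hand":37},{"translation":[0,0,-0.001],"twist":[-0.5134,-0.0035,0.004],"hand":37},{"translation":[0,0,-0.001],"twist":[-0.5134,-0.0035,0.004],"hand":37},{"translation":[0,0,-0.001],"twist":[-0.5134,-0.0035,0.004],"hand":37},{"translation":[0,0,-0.001],"twist":[-0.5134,-0.0035,0.004],"hand":37}]' >/dev/null;python3 -c "
from h import *
st();T=toolT();np.save('T2.npy',T);cv2.imwrite('pics/w2.png',robot.read_camera('wrist'))
q=fx(-.048,-.233);plan(*q,.008,.126)"
```

```text
t 5.75 tcp [ 0.6871 -0.1818  0.1186] fix -0.04680493683254425 -0.23328670566556062 zyaw-fix 0.0005024193747417693 F [ 0.5002 -0.627   1.0509] op 0.0341 q [-0.3666  0.7944  1.103   0.0005  1.2412 -0.4933]
tr [0.0855, 0.0003, -0.0012] tw [-0.0016, 0.0022, 0.0008] rows 1.7108133073381788
```

View pics/w2.png

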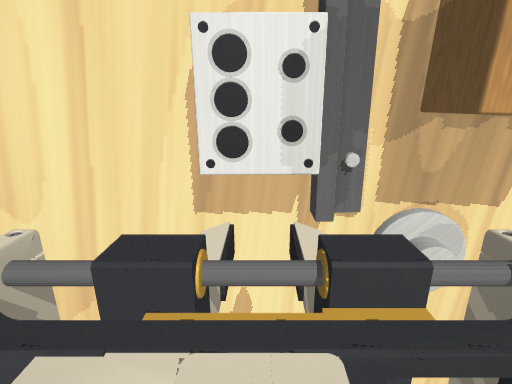

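```bash
python3 -c "
from h import *
W=cam('wrist',np.load('T2.npy'));h=.04
p,r=fit([(W,[(-.046,.055,h),(.046,.055,h),(.046,-.055,h),(-.046,-.055,h)],[(190,13),(328,13),(321,174),(201,174)])],[.66,-.1,.126]);print(p,r)
d=p[:2]-FIX[:2];c,s=np.cos(.126),np.sin(.126);print(c*d[0]+s*d[1],-s*d[0]+c*d[1])
for y in(-.25,-.15,-.1):print(proj(W,w(FIX,[(0,y,.028),(0,y,0)])))
"
```

```text
[ 0.6757 -0.1016  0.1333] [[-0.71   -0.3119]
 [ 1.7136 -1.3228]
 [-0.208   1.0597]
 [-0.1266  1.9927]]
-0.04798694156905672 -0.15224676445280236
[[316.7236 220.9794]
 [311.1086 209.4116]]
[[324.2363  97.4253]
 [317.1025  98.3065]]
[[328.8135  22.1493]
 [320.6763  32.0624]]
```

```bash
python3 -m creep '[{"translation":[0.0855,0,-0.001],"twist":[0,0.002,0],"hand":37},{"translation":[0.0855,0,-0.001],"twist":[0,0.002,0],"hand":37},{"translation":[0.0855,0,-0.001],"twist":[0,0.002,0],"hand":37}]'; python3 -m creep '[{"translation":[0,0.007,0],"twist":[0,0,0],"hand":37},{"translation":[0,0.014,0],"twist":[0,0,0],"hand":37},{"translation":[0,0.021,0],"twist":[0,0,0],"hand":37},{"translation":[0,0.03,0],"twist":[0,0,0],"hand":37},{"translation":[0,0.04,0],"twist":[0,0,0],"hand":37}]'; python3 -c "
from h import *
st();plan(*fx(-.047,-.14),.009,.126)"
```

```text
time: 6.1
tool_pos: [0.6843, -0.1811, 0.0284]
tool_rot: [2.715, 1.565, 2.837]
contact_force: [0.9, 0.1, -0.4]
opening: 0.0338
time: 6.6
tool_pos: [0.6798, -0.1422, 0.0302]
tool_rot: [-3.042, 1.567, -2.92]
contact_force: [-1.6, -5.2, -0.7]
opening: 0.0342
t 6.6 tcp [ 0.6798 -0.1422  0.0302] fix -0.04905382906777118 -0.1930400956225256 zyaw-fix -0.003530658855011415 F [-1.6321 -5.1937 -0.6523] op 0.0342 q [-0.3156  0.8632  1.2265 -0.0021  1.055  -0.437 ]
tr [-0.0038, 0.053, 0.0019] tw [-0.0035, -0.0036, 0.0004] rows 1.0642636264895806
```

```bash
python3 -m creep '[{"translation":[-0.002,0.011,0.0005],"twist":[0,-0.002,0],"hand":37},{"translation":[-0.003,0.022,0.001],"twist":[0,-0.003,0],"hand":37},{"translation":[-0.003,0.033,0.001],"twist":[0,-0.003,0],"hand":37},{"translation":[-0.003,0.044,0.001],"twist":[0,-0.003,0],"hand":37},{"translation":[-0.003,0.055,0.001],"twist":[0,-0.003,0],"hand":37}]' | tail -2;  python3 -m creep '[{"translation":[0,0.012,0],"twist":[0,0,0],"hand":37},{"translation":[0,0.024,0],"twist":[0,0,0],"hand":37},{"translation":[0,0.036,0],"twist":[0,0,0],"hand":37},{"translation":[0,0.048,0],"twist":[0,0,0],"hand":37},{"translation":[0,0.06,0],"twist":[0,0,0],"hand":37}]'|tail -2; python3 -c "
from h import *
st();plan(*fx(-.047,-.04),.009,.126)"
```

```text
contact_force: [-1.8, -7.1, 2.2]
opening: 0.0342
contact_force: [-1.8, -6.6, 2.6]
opening: 0.034
t 7.6 tcp [ 0.6673 -0.0278  0.0355] fix -0.04703586896761904 -0.0780133535329127 zyaw-fix -0.002578690442834361 F [-1.8101 -6.6156  2.5806] op 0.034 q [-0.1548  0.8117  1.3248 -0.004   1.002  -0.276 ]
tr [0.0013, 0.038, -0.0001] tw [-0.0026, 0.002, 0.0041] rows 0.7608564443501928
```

```bash
python3 -m creep '[{"translation":[0.001,0.01,0],"twist":[-0.003,0.002,0.004],"hand":37},{"translation":[0.001,0.02,0],"twist":[-0.003,0.002,0.004],"hand":37},{"translation":[0.001,0.028,0],"twist":[-0.003,0.002,0.004],"hand":37},{"translation":[0.001,0.033,0],"twist":[-0.003,0.002,0.004],"hand":37},{"translation":[0.001,0.036,0],"twist":[-0.003,0.002,0.004],"hand":37}]' | tail -2;  python3 -m creep '[{"translation":[0,0.002,0],"twist":[0,0,0],"hand":37},{"translation":[0,0.004,0],"twist":[0,0,0],"hand":37},{"translation":[0,0.006,0],"twist":[0,0,0],"hand":37}]'|tail -2; python3 -c "
from h import *
st();S=robot.read_camera('scene');cv2.imwrite('pics/s3.png',cv2.resize(S[190:290,200:330],None,fx=6,fy=6,interpolation=cv2.INTER_CUBIC))"
```

```text
contact_force: [-1.9, -7.6, 3.1]
opening: 0.034
contact_force: [-0.8, -6.3, 0.9]
opening: 0.0338
t 8.4 tcp [0.6622 0.0143 0.0359] fix -0.04682415683079518 -0.035577201477605055 zyaw-fix 0.002028129303233428 F [-0.7944 -6.3217  0.9444] op 0.0338 q [-0.0931  0.8032  1.3423 -0.0024  0.9945 -0.2198]
```

View pics/s3.png

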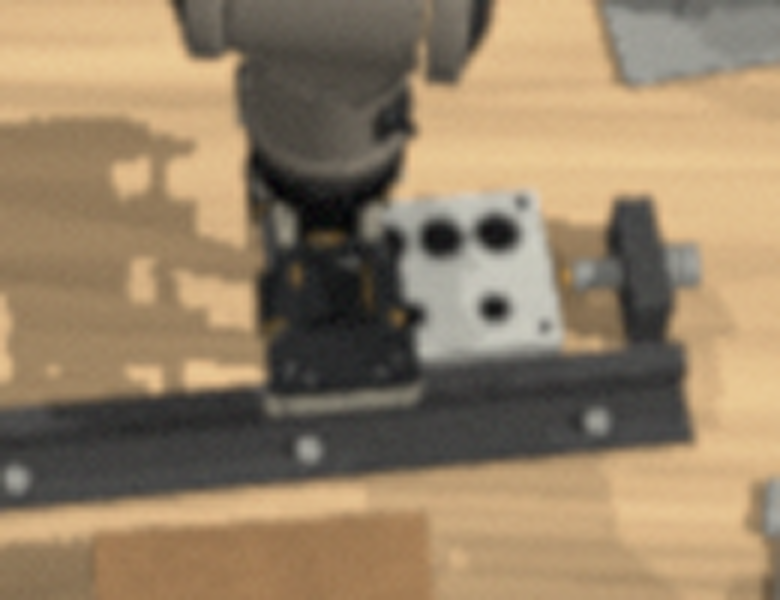

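The block is nearly at the brass nose: its edge is at about (553,280) and the nose tip at (565,277). Creeping on.

```bash
python3 -m creep '[{"translation":[0,0.002,0],"twist":[0,0,0],"hand":37},{"translation":[0,0.004,0],"twist":[0,0,0],"hand":37},{"translation":[0,0.006,0],"twist":[0,0,0],"hand":37}]'|grep -E "force|pos";python3 -m creep '[{"translation":[0,0.002,0],"twist":[0,0,0],"hand":37},{"translation":[0,0.004,0],"twist":[0,0,0],"hand":37}]'|grep -E "force|pos"; python3 -c "
from h import *
st()"
```

```text
tool_pos: [0.6613, 0.0208, 0.0361]
contact_force: [-0.2, -5.4, -0.3]
tool_pos: [0.6607, 0.0249, 0.0361]
contact_force: [-1.0, -6.1, -0.5]
t 8.95 tcp [0.6607 0.0249 0.0361] fix -0.047023694129495155 -0.02491522910242448 zyaw-fix 0.002598480439414519 F [-1.0433 -6.0916 -0.5288] op 0.0341 q [-0.077   0.8013  1.3461 -0.003   0.9929 -0.204 ]
```

```bash
python3 -m creep '[{"translation":[0,0.0015,0],"twist":[0,0,0],"hand":37},{"translation":[0,0.003,0],"twist":[0,0,0],"hand":37}]'|grep -E "force|pos"; python3 -c "
from h import *
st()"
```

```text
tool_pos: [0.6604, 0.0274, 0.0361]
contact_force: [-0.5, -12.3, -1.4]
t 9.15 tcp [0.6604 0.0274 0.0361] fix -0.047029228152903065 -0.022386849129729443 zyaw-fix 0.0030107979301181864 F [ -0.4591 -12.3137  -1.3565] op 0.0344 q [-0.0727  0.8009  1.3471 -0.0046  0.9921 -0.1992]
```

```bash
python3 -m creep '[{"translation":[0,0.001,0],"twist":[0,0,0],"hand":37},{"translation":[0,0.002,0],"twist":[0,0,0],"hand":37}]'|grep -E "force|pos"; python3 -c "
from h import *
st()"
```

```text
tool_pos: [0.6604, 0.0276, 0.0362]
contact_force: [-0.5, -13.7, -1.4]
t 9.35 tcp [0.6604 0.0276 0.0362] fix -0.046959355389274725 -0.022142081263654356 zyaw-fix 0.003318013459016944 F [ -0.5187 -13.6571  -1.4092] op 0.0337 q [-0.071   0.8006  1.3474 -0.0081  0.9912 -0.1959]
```

```bash
python3 -m creep '[{"translation":[0,0.0015,0],"twist":[0,0,0],"hand":37},{"translation":[0,0.003,0],"twist":[0,0,0],"hand":37}]'|grep -E "force|pos"; python3 -c "
from h import *
st()"
```

```text
tool_pos: [0.6604, 0.028, 0.0363]
contact_force: [0.1, -19.0, -0.4]
t 9.55 tcp [0.6604 0.028  0.0363] fix -0.04689400893932843 -0.021818752229413107 zyaw-fix 0.003545620420919854 F [  0.0637 -18.9899  -0.4325] op 0.034 q [-0.0687  0.8002  1.3479 -0.0129  0.9901 -0.1912]
```

Solid stop felt at 19 N. Next I'll retreat and press the near face gently again, so the block is surely flush with the fence.

```bash
python3 -m creep '[{"translation":[0,-0.015,0],"twist":[0,0,0],"hand":37},{"translation":[-0.04,-0.02,0],"twist":[0,0,0],"hand":55},{"translation":[-0.08,-0.02,0],"twist":[0,0,0],"hand":55},{"translation":[-0.08,-0.02,-0.03],"twist":[0.15,0,0],"hand":55},{"translation":[-0.08,-0.02,-0.06],"twist":[0.3,0,0],"hand":55}]'|grep force; python3 -c "
from h import *
st();plan(*fx(-.125,.0466),.08,.126-np.pi/2)"
```

```text
contact_force: [-0.9, 0.3, -0.8]
t 10.05 tcp [0.604  0.0018 0.1183] fix -0.10619491864065557 -0.040660015225255496 zyaw-fix -0.30241209701922317 F [-0.9237  0.2802 -0.7867] op 0.05 q [-0.1194  0.608   1.4765 -0.0104  1.0485  0.0622]
tr [0.0122, 0.0778, -0.0441] tw [1.2683, 0.0133, 0.0016] rows 8.455988599083996
```

```bash
python3 -m creep '[{"translation":[0,0.078,-0.044],"twist":[1.268,0.013,0],"hand":55},{"translation":[0,0.078,-0.044],"twist":[1.268,0.013,0],"hand":55},{"translation":[0,0.078,-0.044],"twist":[1.268,0.013,0],"hand":55},{"translation":[0,0.078,-0.044],"twist":[1.268,0.013,0],"hand":55},{"translation":[0,0.078,-0.044],"twist":[1.268,0.013,0],"hand":55}]'|grep force; python3 -c "
from h import *
st();plan(*fx(-.125,.0466),.08,.126-np.pi/2)"
```

```text
contact_force: [0.0, 1.0, 0.0]
t 10.55 tcp [0.5744 0.0877 0.1177] fix -0.12468237672138156 0.04820200352050953 zyaw-fix -1.0469341816971036 F [0.0332 0.9515 0.0032] op 0.0503 q [ 0.0217  0.5761  1.5399 -0.0049  1.0257  0.9452]
tr [0.0127, -0.001, 0.0012] tw [0.5239, 0.004, 0.0015] rows 3.4924959676749308
```

```bash
python3 -m creep '[{"translation":[0,0,0.001],"twist":[0.524,0.004,0],"hand":55},{"translation":[0,0,0.001],"twist":[0.524,0.004,0],"hand":55},{"translation":[0,0,0.001],"twist":[0.524,0.004,0],"hand":55},{"translation":[0,0,0.001],"twist":[0.524,0.004,0],"hand":55},{"translation":[0.03,0,0.001],"twist":[0.524,0.004,0],"hand":55}]'|grep force; python3 -c "
from h import *
st();plan(*fx(-.125,.0466),.008,.126-np.pi/2)"
```

```text
contact_force: [1.5, -0.8, -0.7]
t 11.05 tcp [0.5782 0.0875 0.0914] fix -0.12100503655221305 0.04761910484274717 zyaw-fix -1.5736386339021022 F [ 1.5104 -0.8039 -0.6768] op 0.0504 q [0.0187 0.6113 1.5604 0.0012 0.9617 1.4656]
tr [0.0583, -0.0045, 0.001] tw [-0.0028, -0.0002, -0.0082] rows 1.1700797263042129
```

```bash
python3 -m creep '[{"translation":[0.03,-0.0045,0.001],"twist":[-0.003,0,-0.008],"hand":55},{"translation":[0.057,-0.0045,0.001],"twist":[-0.003,0,-0.008],"hand":55},{"translation":[0.057,-0.0045,0.001],"twist":[-0.003,0,-0.008],"hand":55}]'|grep force; python3 -m creep '[{"translation":[0,0.005,0],"twist":[0,0,0],"hand":55},{"translation":[0,0.01,0],"twist":[0,0,0],"hand":55},{"translation":[0,0.014,0],"twist":[0,0,0],"hand":55},{"translation":[0,0.016,0],"twist":[0,0,0],"hand":55},{"translation":[0,0.018,0],"twist":[0,0,0],"hand":55}]'|grep force; python3 -c "
from h import *
st()"
```

```text
contact_force: [-0.4, 0.8, -0.6]
contact_force: [-0.5, 0.6, 0.2]
t 11.85 tcp [0.5905 0.0889 0.0319] fix -0.10857354605542009 0.0474196533848842 zyaw-fix -1.5710530928366584 F [-0.5417  0.6345  0.2138] op 0.0504 q [0.0205 0.7169 1.5514 0.0017 0.8781 1.4644]
```

```bash
python3 -m creep '[{"translation":[0,0.002,0],"twist":[0,0,0],"hand":55},{"translation":[0,0.004,0],"twist":[0,0,0],"hand":55}]'|grep force; python3 -m creep '[{"translation":[0,0.001,0],"twist":[0,0,0],"hand":55},{"translation":[0,0.003,0],"twist":[0,0,0],"hand":55}]'|grep force; python3 -c "
from h import *
st()"
```

```text
contact_force: [-13.7, -3.1, 10.9]
contact_force: [-16.3, -4.6, 13.3]
t 12.25 tcp [0.5917 0.0891 0.0317] fix -0.10734620783066282 0.04750905675216686 zyaw-fix -1.5688080036273488 F [-16.2799  -4.6187  13.2813] op 0.0503 q [ 0.0215  0.7248  1.5346 -0.0001  0.9014  1.4644]
```

```bash
python3 -m creep '[{"translation":[0,-0.01,0],"twist":[0,0,0],"hand":55},{"translation":[-0.05,-0.01,0],"twist":[0,0,0],"hand":55},{"translation":[-0.1,-0.01,0],"twist":[0,0,0],"hand":55},{"translation":[-0.14,-0.01,0],"twist":[0,0,0],"hand":55},{"translation":[-0.14,-0.01,0],"twist":[0,0,0],"hand":55}]'|grep force; python3 -c "
from h import *
st();T=toolT();np.save('T3.npy',T);a=robot.read_camera('wrist');cv2.imwrite('pics/w3.png',cv2.resize(a[0:250,100:450],None,fx=2.28,fy=2.28,interpolation=cv2.INTER_CUBIC));cv2.imwrite('pics/w3raw.png',a)"
```

```text
contact_force: [0.4, -0.1, 0.7]
t 12.75 tcp [0.5881 0.0881 0.1786] fix -0.11111987435537031 0.04697182533718777 zyaw-fix -1.5687008452843947 F [ 0.4174 -0.0905  0.6725] op 0.0503 q [0.0199 0.5343 1.425  0.     1.1884 1.4626]
```

View pics/w3.png

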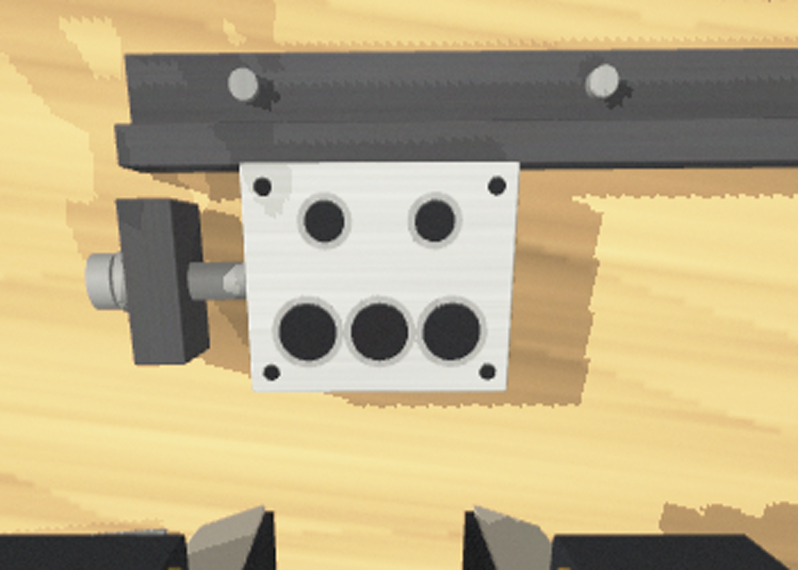

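```bash
cat > yaw.py <<'E'
from h import *
g=cv2.GaussianBlur(cv2.cvtColor(cv2.imread('pics/w3raw.png'),cv2.COLOR_BGR2GRAY).astype(np.float32),(5,1),0)
W=cam('wrist',np.load('T3.npy'))
def line(c0,c1,r0,r1,sgn,z,name):
    pts=[]
    for c in range(c0,c1):
        d=sgn*np.diff(g[r0:r1,c]);i=int(d.argmax());i=min(max(i,1),len(d)-2)
        a,b,e=d[i-1:i+2];o=.5*(a-e)/(a-2*b+e) if a-2*b+e else 0
        pts.append((c,r0+i+.5+np.clip(o,-1,1)))
    pts=np.array(pts);P=np.array([onplane(W,p,z)[:2] for p in pts])
    k,m=np.polyfit(P[:,1],P[:,0],1);r=P[:,0]-k*P[:,1]-m;ok=abs(r)<2*np.median(abs(r))+1e-4;k,m=np.polyfit(P[ok,1],P[ok,0],1)
    print(name,'rows',pts[0],pts[-1],'yaw',-np.arctan(k),'x at y=.09',k*.09+m,'rms',np.std(P[ok,0]-k*P[ok,1]-m),ok.mean())
line(208,325,64,78,1,.04,'block +x top')
line(213,320,163,178,-1,.04,'block -x top')
line(155,203,64,75,-1,.028,'fence top L'); line(332,445,64,75,-1,.028,'fence top R')
line(155,445,45,60,1,.028,'fence ridge back')
line(160,440,16,30,-1,.0,'fence rear')
E
python3 yaw.py; python3 -c "
import cv2;g=cv2.cvtColor(cv2.imread('pics/w3raw.png'),6)
for c in(165,195,350,420):print(c,g[46:84,c].tolist())"
```

```text
block +x top rows [208.      70.7226] [324.      70.5036] yaw 0.12976083180789638 x at y=.09 0.6949707374161849 rms 3.805254228970605e-05 1.0
block -x top rows [213.     170.5685] [319.     170.6713] yaw 0.12455250287862735 x at y=.09 0.6034962578828656 rms 9.017327969444543e-05 0.9626168224299065
fence top L rows [155.      71.3965] [202.      71.6416] yaw 0.1425275677509868 x at y=.09 0.6963271535290149 rms 8.749298068664777e-05 0.9583333333333334
fence top R rows [332.      70.6395] [444.     69.661] yaw 0.1352546403348193 x at y=.09 0.6956766166894026 rms 0.00010077778782166839 1.0
fence ridge back rows [155.      46.6081] [444.     51.673] yaw 0.13555382566562021 x at y=.09 0.7110600358352434 rms 0.00024355667716162243 0.8758620689655172
fence rear rows [160.      23.2539] [439.      20.6026] yaw 0.1355083653176238 x at y=.09 0.7432178565022209 rms 0.0001075810525369947 1.0
165 [89, 88, 87, 85, 85, 87, 88, 88, 91, 97, 98, 97, 100, 98, 98, 100, 100, 97, 96, 100, 99, 98, 98, 98, 95, 96, 71, 54, 49, 69, 199, 206, 206, 206, 204, 205, 205, 206]
195 [89, 87, 86, 83, 88, 87, 88, 90, 87, 88, 87, 86, 90, 89, 92, 96, 101, 97, 98, 96, 100, 100, 100, 99, 98, 99, 72, 59, 52, 92, 135, 141, 140, 144, 143, 143, 144, 142]
350 [82, 85, 85, 84, 86, 85, 82, 94, 96, 96, 96, 97, 97, 96, 98, 94, 97, 97, 98, 97, 96, 95, 97, 95, 93, 63, 60, 62, 137, 173, 176, 174, 176, 175, 175, 174, 172, 171]
420 [80, 82, 82, 81, 85, 83, 94, 98, 96, 95, 96, 95, 97, 96, 95, 97, 98, 99, 96, 98, 97, 95, 93, 93, 79, 63, 57, 82, 159, 168, 166, 170, 168, 170, 168, 170, 171, 171]
```

The fit shows the fence yaw is 0.1355 but the block sits at about 0.127, which was my tool's yaw. That leaves a gap of roughly 0.8 mm at its −y end. I'll square it up with the corrected yaw: fence, stop, then fence again.

```bash
sed -i 's/^FIX=.*/FIX=np.array([.7015,.0555,.1355])/' h.py; python3 -c "
from h import *
st();
T=toolT();b=w(FIX,[(-.117,.0466,0)])[0]
print(proj(cam('wrist',np.load('T3.npy')),w(FIX,[(-.046,.04,.04)])))
plan(b[0],b[1],.008,FIX[2]-np.pi/2)"
```

```text
t 12.8 tcp [0.5864 0.0881 0.1753] fix -0.10962036947594077 0.047805915682880507 zyaw-fix -1.5782295127025252 F [ 0.0468 -0.3598 -0.8836] op 0.0506 q [ 0.0199  0.5375  1.4293 -0.      1.1863  1.4626]
[[269.0344 121.8548]]
tr [0.1424, -0.0057, 0.0014] tw [-0.0074, -0.0013, 0.0115] rows 2.8505545340677716
```

```bash
python3 -m creep '[{"translation":[0.05,-0.006,0.0015],"twist":[-0.007,0,0.011],"hand":60},{"translation":[0.1,-0.006,0.0015],"twist":[-0.007,0,0.011],"hand":60},{"translation":[0.14,-0.006,0.0015],"twist":[-0.007,0,0.011],"hand":60},{"translation":[0.14,-0.006,0.0015],"twist":[-0.007,0,0.011],"hand":60},{"translation":[0.14,-0.006,0.0015],"twist":[-0.007,0,0.011],"hand":60}]'|grep force; python3 -c "
from h import *
st();b=w(FIX,[(-.106,.0466,0)])[0];plan(b[0],b[1],.009,FIX[2]-np.pi/2)"
```

```text
contact_force: [-0.5, -0.1, 0.8]
t 13.3 tcp [0.5788 0.0857 0.0349] fix -0.11753380084673276 0.04653567063865814 zyaw-fix -1.5713903917846535 F [-0.4608 -0.1445  0.784 ] op 0.0551 q [0.0155 0.6952 1.5892 0.0016 0.8598 1.4503]
tr [0.0009, 0.0115, -0.0001] tw [-0.0006, -0.0016, 0.0025] rows 0.23138296467317182
```

```bash
python3 -m creep '[{"translation":[0,0.005,0],"twist":[0,0,0],"hand":60},{"translation":[0,0.01,0],"twist":[0,0,0],"hand":60},{"translation":[0,0.012,0],"twist":[0,0,0],"hand":60},{"translation":[0,0.014,0],"twist":[0,0,0],"hand":60}]'|grep force; python3 -m creep '[{"translation":[0,0.0015,0],"twist":[0,0,0],"hand":60},{"translation":[0,0.003,0],"twist":[0,0,0],"hand":60}]'|grep force; python3 -c "
from h import *
st();print(robot.observe()['torque'])"
```

```text
contact_force: [-7.3, -1.9, 5.5]
contact_force: [-14.9, -4.4, 8.6]
t 13.9 tcp [0.5923 0.0875 0.0358] fix -0.10392061778835336 0.04644068627957067 zyaw-fix -1.5709990928528081 F [-14.8713  -4.4262   8.5625] op 0.055 q [0.0186 0.7159 1.539  0.0001 0.8977 1.4541]
[-0.5977  2.119  -0.0433]
```

```bash
python3 -m creep '[{"translation":[0,0.001,0],"twist":[0,0,0],"hand":60},{"translation":[0,0.003,0],"twist":[0,0,0],"hand":60}]'|grep force; python3 -m creep '[{"translation":[0,-0.012,0],"twist":[0,0,0],"hand":60},{"translation":[-0.04,-0.015,0],"twist":[0,0,0],"hand":60},{"translation":[-0.08,-0.015,0],"twist":[-0.1,0,0],"hand":37},{"translation":[-0.08,-0.015,0.04],"twist":[-0.25,0,0],"hand":37},{"translation":[-0.08,-0.015,0.08],"twist":[-0.4,0,0],"hand":37}]'|grep force; python3 -c "
from h import *
st();plan(*fx(-.046,-.036),.07,FIX[2])"
```

```text
contact_force: [-17.5, -4.4, 12.9]
contact_force: [0.7, 1.0, -1.0]
t 14.6 tcp [0.5914 0.0062 0.1187] fix -0.11576694667044131 -0.03395649116252746 zyaw-fix -1.1615877911267969 F [ 0.7462  0.9926 -0.968 ] op 0.0365 q [-0.1175  0.5968  1.497  -0.0036  1.0599  0.9104]
tr [0.0228, 0.0635, 0.0298] tw [-1.1615, -0.011, 0.0073] rows 7.744124662627589
```

```bash
python3 -m creep '[{"translation":[0,0.0635,0.03],"twist":[-1.1615,-0.011,0.007],"hand":37},{"translation":[0,0.0635,0.03],"twist":[-1.1615,-0.011,0.007],"hand":37},{"translation":[0,0.0635,0.03],"twist":[-1.1615,-0.011,0.007],"hand":37},{"translation":[0,0.0635,0.03],"twist":[-1.1615,-0.011,0.007],"hand":37},{"translation":[0,0.0635,0.03],"twist":[-1.1615,-0.011,0.007],"hand":37}]'|grep force; python3 -c "
from h import *
st();plan(*fx(-.046,-.038),.07,FIX[2])"
```

```text
contact_force: [-0.5, -0.0, -0.4]
t 15.1 tcp [0.662  0.0135 0.1182] fix -0.04483738942075137 -0.03628978678288176 zyaw-fix -0.41444632839713724 F [-0.4612 -0.0024 -0.369 ] op 0.0343 q [-0.0937  0.7107  1.274  -0.0038  1.1611  0.1867]
tr [0.0232, -0.0019, -0.0003] tw [-0.4144, -0.0044, 0.0034] rows 2.7631661642937604
```

```bash
python3 -m creep '[{"translation":[0,-0.002,0],"twist":[-0.4144,-0.004,0.003],"hand":37},{"translation":[0,-0.002,0],"twist":[-0.4144,-0.004,0.003],"hand":37},{"translation":[0,-0.002,0],"twist":[-0.4144,-0.004,0.003],"hand":37},{"translation":[0,-0.002,0],"twist":[-0.4144,-0.004,0.003],"hand":37},{"translation":[0,-0.002,0],"twist":[-0.4144,-0.004,0.003],"hand":37}]'|grep force; python3 -c "
from h import *
st();plan(*fx(-.046,-.038),.009,FIX[2])"
```

```text
contact_force: [0.5, 0.4, -0.0]
t 15.6 tcp [0.6618 0.0116 0.1186] fix -0.04525767130054908 -0.038122977612719516 zyaw-fix -0.003317365908015707 F [ 0.4695  0.4364 -0.0034] op 0.0337 q [-0.098   0.7072  1.2798 -0.0004  1.1539 -0.23  ]
tr [0.0846, 0.0002, -0.0008] tw [-0.0033, 0.0006, 0.0005] rows 1.692268898799321
```

```bash
python3 -m creep '[{"translation":[0.045,0,-0.001],"twist":[-0.003,0,0],"hand":37},{"translation":[0.0835,0,-0.001],"twist":[-0.003,0,0],"hand":37},{"translation":[0.0835,0,-0.001],"twist":[-0.003,0,0],"hand":37}]'|grep force; python3 -m creep '[{"translation":[0,0.006,0],"twist":[0,0,0],"hand":37},{"translation":[0,0.01,0],"twist":[0,0,0],"hand":37},{"translation":[0,0.012,0],"twist":[0,0,0],"hand":37},{"translation":[0,0.014,0],"twist":[0,0,0],"hand":37},{"translation":[0,0.015,0],"twist":[0,0,0],"hand":37}]'|grep force; python3 -c "
from h import *
st()"
```

```text
contact_force: [-0.8, -0.2, 0.1]
contact_force: [0.5, -5.9, 3.8]
t 16.4 tcp [0.6563 0.0261 0.0314] fix -0.048779413293894444 -0.022971598585235186 zyaw-fix -0.0020616241249621636 F [ 0.5299 -5.947   3.7517] op 0.0343 q [-0.0761  0.8041  1.3559 -0.0017  0.9882 -0.2086]
```

```bash
python3 -m creep '[{"translation":[0,0.001,0],"twist":[0,0,0],"hand":37},{"translation":[0,0.0025,0],"twist":[0,0,0],"hand":37}]'|grep force; python3 -m creep '[{"translation":[0,0.001,0],"twist":[0,0,0],"hand":37},{"translation":[0,0.0025,0],"twist":[0,0,0],"hand":37}]'|grep force; python3 -c "
from h import *
st()"
```

```text
contact_force: [0.1, -11.1, -0.0]
contact_force: [-0.0, -14.9, -1.8]
t 16.8 tcp [0.6561 0.027  0.0318] fix -0.0488323938880767 -0.022101848920959274 zyaw-fix -0.002530647700752675 F [ -0.0018 -14.9347  -1.8489] op 0.0344 q [-0.0724  0.803   1.357  -0.0083  0.9868 -0.2008]
```

```bash
python3 -m creep '[{"translation":[0,0.001,0],"twist":[0,0,0],"hand":37},{"translation":[0,0.003,0],"twist":[0,0,0],"hand":37}]'|grep force; python3 -m creep '[{"translation":[0,-0.012,0],"twist":[0,0,0],"hand":37},{"translation":[-0.04,-0.015,0],"twist":[0,0,0],"hand":60},{"translation":[-0.08,-0.015,0],"twist":[0,0,0],"hand":60},{"translation":[-0.08,-0.015,-0.03],"twist":[0.15,0,0],"hand":60},{"translation":[-0.08,-0.015,-0.06],"twist":[0.3,0,0],"hand":60}]'|grep force; python3 -c "
from h import *
st();plan(*fx(-.117,.0466),.09,FIX[2]-np.pi/2)"
```

```text
contact_force: [0.4, -16.6, -0.9]
contact_force: [-0.2, -0.4, -0.6]
t 17.5 tcp [0.5993 0.0052 0.1139] fix -0.10803791602096853 -0.036064749709131455 zyaw-fix -0.30908823610060643 F [-0.1749 -0.4018 -0.5509] op 0.0546 q [-0.1144  0.61    1.4869 -0.0112  1.045   0.0648]
tr [-0.0018, 0.076, -0.0337] tw [1.2617, 0.0064, 0.0082] rows 8.411591492161508
```

```bash
python3 -m creep '[{"translation":[0,0.076,-0.034],"twist":[1.262,0.006,0.008],"hand":60},{"translation":[0,0.076,-0.034],"twist":[1.262,0.006,0.008],"hand":60},{"translation":[0,0.076,-0.034],"twist":[1.262,0.006,0.008],"hand":60},{"translation":[0,0.076,-0.034],"twist":[1.262,0.006,0.008],"hand":60},{"translation":[0,0.076,-0.034],"twist":[1.262,0.006,0.008],"hand":60}]'|grep force; python3 -c "
from h import *
st();plan(*fx(-.117,.0466),.09,FIX[2]-np.pi/2)"
```

```text
contact_force: [-0.0, -0.2, 0.3]
t 18.0 tcp [0.5789 0.0865 0.1134] fix -0.11733425952482825 0.047255209619011806 zyaw-fix -1.0527356461468034 F [-0.0288 -0.168   0.2976] op 0.0553 q [ 0.0186  0.5894  1.5285 -0.0029  1.0271  0.9374]
tr [-0.0016, -0.0, 0.0007] tw [0.5181, 0.001, 0.0042] rows 3.453853058903207
```

```bash
python3 -m creep '[{"translation":[0,0,0.001],"twist":[0.518,0.001,0.004],"hand":60},{"translation":[0,0,0.001],"twist":[0.518,0.001,0.004],"hand":60},{"translation":[0,0,0.001],"twist":[0.518,0.001,0.004],"hand":60},{"translation":[0,0,0.001],"twist":[0.518,0.001,0.004],"hand":60},{"translation":[0,0,0.001],"twist":[0.518,0.001,0.004],"hand":60}]'|grep force; python3 -c "
from h import *
st();plan(*fx(-.117,.0466),.009,FIX[2]-np.pi/2)"
```

```text
contact_force: [0.1, -0.4, -0.2]
t 18.5 tcp [0.5795 0.0857 0.1135] fix -0.11679638046605334 0.046447703951573965 zyaw-fix -1.5717504976438093 F [ 0.1314 -0.4254 -0.1856] op 0.0552 q [0.0158 0.5884 1.5301 0.0008 1.0232 1.4516]
tr [0.0795, -0.0002, -0.0001] tw [-0.001, -0.0007, 0.0] rows 1.5902436965014901
```

```bash
python3 -m creep '[{"translation":[0.045,0,0],"twist":[-0.001,0,0],"hand":60},{"translation":[0.079,0,0],"twist":[-0.001,0,0],"hand":60},{"translation":[0.079,0.004,0],"twist":[-0.001,0,0],"hand":60},{"translation":[0.079,0.009,0],"twist":[-0.001,0,0],"hand":60},{"translation":[0.079,0.011,0],"twist":[-0.001,0,0],"hand":60}]'|grep force; python3 -m creep '[{"translation":[0,0.0015,0],"twist":[0,0,0],"hand":60},{"translation":[0,0.003,0],"twist":[0,0,0],"hand":60},{"translation":[0,0.0045,0],"twist":[0,0,0],"hand":60}]'|grep force; python3 -c "
from h import *
st()"
```

```text
contact_force: [-3.1, -1.4, 0.2]
contact_force: [-19.7, -5.2, 7.3]
t 19.3 tcp [0.5923 0.0874 0.0368] fix -0.10389399831992648 0.04633590708642172 zyaw-fix -1.5697845899067973 F [-19.6617  -5.233    7.3478] op 0.0551 q [ 0.0186  0.7132  1.5415 -0.0002  0.8945  1.453 ]
```

```bash
python3 -m creep '[{"translation":[0,-0.01,0],"twist":[0,0,0],"hand":60},{"translation":[-0.05,-0.01,0],"twist":[0,0,0],"hand":60},{"translation":[-0.1,-0.01,0],"twist":[0,0,0],"hand":60},{"translation":[-0.14,-0.01,0],"twist":[0,0,0],"hand":60},{"translation":[-0.14,-0.01,0],"twist":[0,0,0],"hand":60}]'|grep force; python3 -c "
from h import *
st();T=toolT();np.save('T3.npy',T);a=robot.read_camera('wrist');cv2.imwrite('pics/w4.png',cv2.resize(a[0:250,100:450],None,fx=2.28,fy=2.28,interpolation=cv2.INTER_CUBIC));cv2.imwrite('pics/w3raw.png',a)"; python3 yaw.py
```

```text
contact_force: [0.3, -0.4, 0.8]
t 19.8 tcp [0.5874 0.0863 0.1856] fix -0.10891116770453012 0.04589501688887894 zyaw-fix -1.5692726887133608 F [ 0.2951 -0.3774  0.7657] op 0.0551 q [0.0168 0.5186 1.4318 0.     1.1827 1.4505]
block +x top rows [208.      72.7334] [324.      73.3975] yaw 0.13504014664735153 x at y=.09 0.69524736926792 rms 2.529723167084353e-05 0.9487179487179487
block -x top rows [213.     169.6859] [319.    170.683] yaw 0.12831317843617304 x at y=.09 0.6034774765856515 rms 0.00017984245627679168 1.0
fence top L rows [155.      69.5145] [202.      72.0021] yaw 0.13650143834255413 x at y=.09 0.6973496614453243 rms 4.923932616957765e-05 0.9791666666666666
fence top R rows [332.      72.1378] [444.      72.1255] yaw 0.13634588989939642 x at y=.09 0.6973328609737842 rms 6.471369039254701e-05 0.9823008849557522
fence ridge back rows [155.      50.2586] [444.     56.646] yaw 0.13653405154692452 x at y=.09 0.7109278752370087 rms 0.00010705287361968356 0.8172413793103448
fence rear rows [160.      26.5177] [439.      26.7517] yaw 0.13633172739273866 x at y=.09 0.7433127140573776 rms 3.610918463333346e-05 1.0
```

View pics/w4.png

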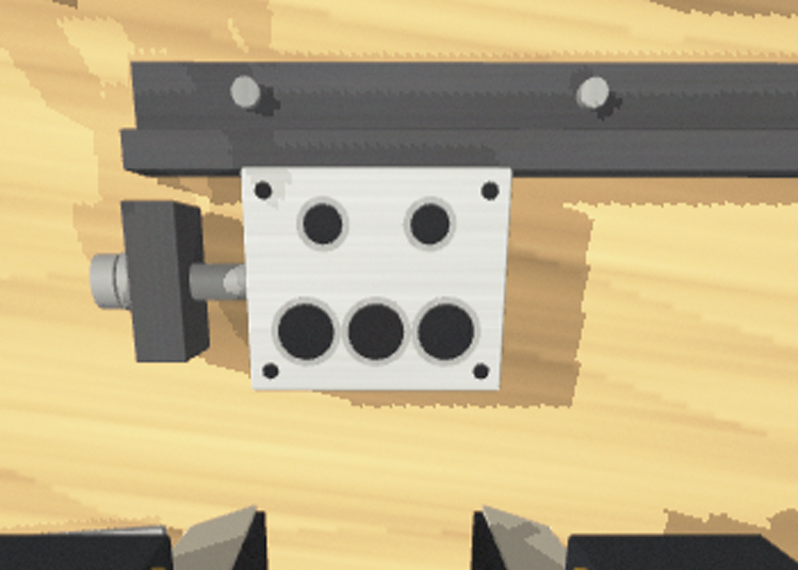

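The fence-edge search window clipped, so I'm redoing that measurement with a wider one.

```bash
sed -i 's/,64,75,-1/,66,79,-1/g;s/line(213,320,163,178/line(218,315,163,178/' yaw.py; python3 yaw.py; python3 -c "
import cv2;g=cv2.cvtColor(cv2.imread('pics/w3raw.png'),6)
for c in(165,195,270,350,420):print(c,g[66:84,c].tolist())"
```

```text
block +x top rows [208.      72.7334] [324.      73.3975] yaw 0.13504014664735153 x at y=.09 0.69524736926792 rms 2.529723167084353e-05 0.9487179487179487
block -x top rows [218.    169.737] [314.     170.4576] yaw 0.1284041615851817 x at y=.09 0.60346449475351 rms 0.00018357802127682763 1.0
fence top L rows [155.      69.5145] [202.      73.5884] yaw 0.13321424715209454 x at y=.09 0.6956151163457149 rms 8.482043510115288e-05 0.9791666666666666
fence top R rows [332.     73.826] [444.      74.3471] yaw 0.13296768384468116 x at y=.09 0.6959088178107724 rms 7.132057334765419e-05 0.9646017699115044
fence ridge back rows [155.      50.2586] [444.     56.646] yaw 0.13653405154692452 x at y=.09 0.7109278752370087 rms 0.00010705287361968356 0.8172413793103448
fence rear rows [160.      26.5177] [439.      26.7517] yaw 0.13633172739273866 x at y=.09 0.7433127140573776 rms 3.610918463333346e-05 1.0
165 [97, 96, 99, 98, 96, 97, 96, 95, 62, 52, 49, 122, 201, 206, 204, 204, 204, 204]
195 [98, 96, 97, 98, 98, 101, 97, 95, 66, 58, 49, 91, 133, 142, 138, 143, 143, 141]
270 [86, 87, 86, 87, 88, 84, 87, 166, 221, 226, 230, 231, 230, 227, 228, 229, 230, 228]
350 [95, 97, 95, 95, 94, 96, 94, 95, 78, 59, 60, 82, 165, 175, 174, 173, 174, 175]
420 [97, 97, 94, 95, 94, 94, 96, 96, 82, 60, 55, 81, 156, 163, 168, 167, 165, 163]
```

Now flush: block +x edge yaw 0.135 against fence 0.133–0.136, with the gap within measuring error. Next is the straightedge, gripped on its rib.

```bash
python3 -c "
from h import *
S=cam('scene')
for p in [(575,0),(625,15),(540,147),(485,118)]: print(onplane(S,(p[0]/4+179.6,p[1]/4+134.6),.006))
g=w([.4572,.267,.1987],[(-.012,0,0)])[0];print(g)
plan(g[0],g[1],.1,.1987)"
```

```text
[0.1939 0.2736 0.006 ]
[0.2114 0.3196 0.006 ]
[0.371  0.2291 0.006 ]
[0.3396 0.1814 0.006 ]
[0.4454 0.2646 0.    ]
tr [0.0568, -0.1148, -0.1959] tw [-1.6325, 0.0026, -0.0019] rows 10.883463704738729
```

```bash
python3 -m creep '[{"translation":[0.03,-0.115,-0.196],"twist":[-1.6325,0,0],"hand":49},{"translation":[0.03,-0.115,-0.196],"twist":[-1.6325,0,0],"hand":49},{"translation":[0.03,-0.115,-0.196],"twist":[-1.6325,0,0],"hand":49},{"translation":[0.03,-0.115,-0.196],"twist":[-1.6325,0,0],"hand":49},{"translation":[0.03,-0.115,-0.196],"twist":[-1.6325,0,0],"hand":49}]'|grep force; python3 -c "
from h import *
st();plan(.4454,.2646,.1,.1987)"
```

```text
contact_force: [0.1, -0.3, -1.0]
t 20.35 tcp [0.4422 0.2668 0.1512] fix -0.22836248585957777 0.24437166679223726 zyaw-fix -0.8113356167515984 F [ 0.0649 -0.3369 -0.992 ] op 0.0451 q [ 0.3946  0.434   1.6863 -0.0004  1.0265  1.0706]
tr [0.0262, 0.0004, 0.0039] tw [-0.8745, -0.004, 0.0034] rows 5.830298172622617
```

```bash
python3 -m creep '[{"translation":[0.02,0,0.004],"twist":[-0.8745,0,0],"hand":49},{"translation":[0.02,0,0.004],"twist":[-0.8745,0,0],"hand":49},{"translation":[0.02,0,0.004],"twist":[-0.8745,0,0],"hand":49},{"translation":[0.02,0,0.004],"twist":[-0.8745,0,0],"hand":49},{"translation":[0.02,0,0.004],"twist":[-0.8745,0,0],"hand":49}]'|grep force;python3 -m creep '[{"translation":[0,0,0],"twist":[-0.124,0,0],"hand":49},{"translation":[0,0,0],"twist":[-0.124,0,0],"hand":49},{"translation":[0,0,0],"twist":[-0.124,0,0],"hand":49}]'|grep force; python3 -c "
from h import *
st();T=toolT();np.save('T4.npy',T);a=robot.read_camera('wrist');cv2.imwrite('pics/w5.png',a);plan(.4454,.2646,.012,.1987)"
```

```text
contact_force: [0.2, -0.9, -0.4]
contact_force: [0.5, -0.7, 0.3]
t 21.15 tcp [0.4448 0.2642 0.1309] fix -0.22610661010875235 0.24150296205505167 zyaw-fix 0.057416100327170705 F [ 0.4516 -0.6925  0.3148] op 0.0452 q [ 0.388   0.4622  1.7063 -0.0004  0.9785  0.1953]
tr [0.0939, 0.0004, 0.0011] tw [-0.0054, -0.0052, 0.0013] rows 1.8776110541649873
```

View pics/w5.png

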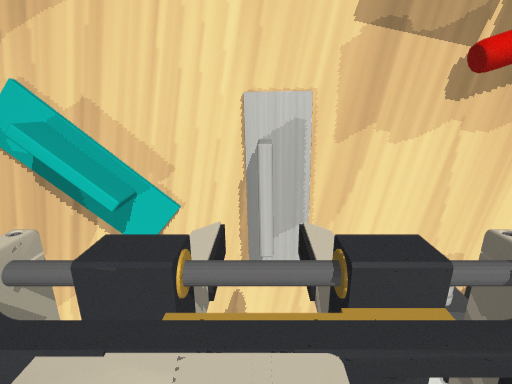

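The wrist view has the steel straightedge between the fingers, rib top running (265,141)-(267,255), far end corners (244,93) and (313,90). The turquoise one is well to the left.

```bash
python3 -c "
from h import *
W=cam('wrist',np.load('T4.npy'))
a=onplane(W,(265,141),.042);b=onplane(W,(267,255),.042);print(a,b,np.linalg.norm(a-b),'yaw',np.arctan2(-(a-b)[0],(a-b)[1]))
p,q=onplane(W,(244,93),.006),onplane(W,(313,90),.006);print(p,q,np.linalg.norm(p-q))
yaw=np.arctan2(-(a-b)[0],(a-b)[1]);d=np.array([-np.sin(yaw),np.cos(yaw)])
c=a[:2]-.05*d;print('rib mid',c, 'from end',(p+q)[:2]/2-.09*d)
plan(c[0],c[1],.013,yaw)"
```

```text
[0.4368 0.3147 0.042 ] [0.4578 0.2178 0.042 ] 0.099228844462227 yaw 0.21376242719361885
[0.4121 0.3473 0.006 ] [0.4698 0.361  0.006 ] 0.05925695143593523
rib mid [0.4474 0.2659] from end [0.4601 0.2662]
tr [0.0929, 0.0012, 0.0032] tw [-0.0205, -0.0052, 0.0013] rows 1.858521226616821
```

```bash
python3 -m creep '[{"translation":[0.05,0.001,0.003],"twist":[-0.02,-0.005,0.001],"hand":49},{"translation":[0.0925,0.001,0.003],"twist":[-0.02,-0.005,0.001],"hand":49},{"translation":[0.0925,0.001,0.003],"twist":[-0.02,-0.005,0.001],"hand":49},{"translation":[0.0925,0.001,0.003],"twist":[-0.02,-0.005,0.001],"hand":49}]'|grep -E "force|pos"; python3 -m creep '[{"translation":[0,0,0],"twist":[0,0,0],"hand":5},{"translation":[0,0,0],"twist":[0,0,0],"hand":5},{"translation":[0,0,0],"twist":[0,0,0],"hand":5},{"translation":[0,0,0],"twist":[0,0,0],"hand":5},{"translation":[0,0,0],"twist":[0,0,0],"hand":5}]' 35; python3 -c "
from h import *
st()"
```

```text
tool_pos: [0.4471, 0.2655, 0.0387]
contact_force: [0.2, -0.2, -0.3]
time: 22.1
tool_pos: [0.4472, 0.2656, 0.0393]
tool_rot: [-2.771, 1.57, -2.559]
contact_force: [-0.9, -1.3, 4.6]
opening: 0.0116
t 22.1 tcp [0.4472 0.2656 0.0393] fix -0.22357223376223798 0.242558108947466 zyaw-fix 0.07637391393201251 F [-0.9007 -1.2751  4.5696] op 0.0116 q [ 0.3887  0.6034  1.7789 -0.0003  0.7604  0.177 ]
```

```bash
python3 -m creep '[{"translation":[-0.03,0,0],"twist":[0,0,0],"hand":5},{"translation":[-0.06,0,0],"twist":[0,0,0],"hand":5},{"translation":[-0.06,0,0],"twist":[0,0,0],"hand":5}]'; python3 -c "
from h import *
st();plan(*fx(-.15,.0466),.045+.0143,FIX[2])"
```

```text
time: 22.4
tool_pos: [0.449, 0.2665, 0.1023]
tool_rot: [0.148, 1.566, 0.36]
contact_force: [0.6, 0.3, -4.4]
opening: 0.0118
t 22.4 tcp [0.449  0.2665 0.1023] fix -0.2216877464225217 0.243127315986657 zyaw-fix 0.0763718850047431 F [ 0.6012  0.3246 -4.4301] op 0.0118 q [ 0.3888  0.5047  1.7303 -0.0002  0.9015  0.177 ]
tr [0.0181, -0.2014, 0.0564] tw [0.0764, 0.005, -0.0009] rows 4.199292049924672
```

```bash
python3 -m creep '[{"translation":[0,-0.03,0.02],"twist":[0.02,0,0],"hand":5},{"translation":[0,-0.07,0.04],"twist":[0.05,0,0],"hand":5},{"translation":[0,-0.11,0.056],"twist":[0.076,0.005,0],"hand":5},{"translation":[0,-0.15,0.056],"twist":[0.076,0.005,0],"hand":5},{"translation":[0,-0.185,0.056],"twist":[0.076,0.005,0],"hand":5}]'|grep force; python3 -m creep '[{"translation":[0,-0.008,0],"twist":[0,0,0],"hand":5},{"translation":[0,-0.013,0],"twist":[0,0,0],"hand":5},{"translation":[0,-0.013,0],"twist":[0,0,0],"hand":5}]'; python3 -c "
from h import *
st();plan(*fx(-.148,.0466),.0153,FIX[2])"
```

```text
contact_force: [0.0, -0.7, -4.5]
time: 23.2
tool_pos: [0.5433, 0.0826, 0.0995]
tool_rot: [2.853, 1.566, 2.987]
contact_force: [0.4, 0.4, -3.6]
opening: 0.0116
t 23.2 tcp [0.5433 0.0826 0.0995] fix -0.15314481641618097 0.048181584680263484 zyaw-fix -0.0007257510061389749 F [ 0.4031  0.4175 -3.5846] op 0.0116 q [ 0.0108  0.5535  1.6465  0.0011  0.9468 -0.1245]
tr [0.0591, -0.0017, 0.0054] tw [-0.0007, -0.0051, -0.0015] rows 1.1881186453209418
```

```bash
python3 -m creep '[{"translation":[0.03,-0.0015,0.003],"twist":[0,-0.004,-0.001],"hand":5},{"translation":[0.05,-0.0015,0.003],"twist":[0,-0.005,-0.001],"hand":5},{"translation":[0.056,-0.0015,0.003],"twist":[0,-0.005,-0.001],"hand":5},{"translation":[0.058,-0.0015,0.003],"twist":[0,-0.005,-0.001],"hand":5}]'|grep force; python3 -c "
from h import *
st();plan(*fx(-.148,.0466),.0143,FIX[2])"
```

```text
contact_force: [0.2, -0.5, -5.0]
t 23.6 tcp [0.5455 0.0826 0.0408] fix -0.15093172415916686 0.04793401136360134 zyaw-fix 0.0007031696781356345 F [ 0.2063 -0.5021 -4.986 ] op 0.0118 q [ 0.011   0.6416  1.6864  0.0009  0.8154 -0.1258]
tr [0.0015, -0.0013, 0.0029] tw [0.0007, -0.0017, -0.0009] rows 0.0711086140696631
```

```bash
python3 -m creep '[{"translation":[0.001,0,0.001],"twist":[0,-0.002,0],"hand":5},{"translation":[0.002,0,0.002],"twist":[0,-0.002,0],"hand":5},{"translation":[0.002,0,0.002],"twist":[0,-0.002,0],"hand":5}]'|grep -E "force|pos"; python3 -m creep '[{"translation":[0,0,0.003],"twist":[0,0,0],"hand":5},{"translation":[0,0,0.006],"twist":[0,0,0],"hand":5},{"translation":[0,0,0.008],"twist":[0,0,0],"hand":5},{"translation":[0,0,0.009],"twist":[0,0,0],"hand":5}]'|grep -E "force|pos"; python3 -c "
from h import *
st()"
```

```text
tool_pos: [0.5481, 0.0831, 0.0396]
contact_force: [0.2, -0.4, -3.9]
tool_pos: [0.5574, 0.0843, 0.0397]
contact_force: [-0.1, -0.6, -4.0]
t 24.3 tcp [0.5574 0.0843 0.0397] fix -0.13890467803365106 0.04804488511323878 zyaw-fix 0.0009801903679061419 F [-0.0864 -0.5761 -4.0167] op 0.0115 q [ 0.0137  0.6576  1.6551  0.0013  0.8266 -0.1236]
```

```bash
python3 -m creep '[{"translation":[0.0005,0,0.001],"twist":[0,0,0],"hand":5},{"translation":[0.001,0,0.002],"twist":[0,0,0],"hand":5},{"translation":[0.001,0,0.003],"twist":[0,0,0],"hand":5}]'|grep -E "force|pos"; python3 -m creep '[{"translation":[0,0,0.001],"twist":[0,0,0],"hand":5},{"translation":[0,0,0.002],"twist":[0,0,0],"hand":5}]'|grep -E "force|pos"; python3 -c "
from h import *
st()"
```

```text
tool_pos: [0.5597, 0.0846, 0.0393]
contact_force: [-4.9, -0.4, 3.9]
tool_pos: [0.5612, 0.0849, 0.0393]
contact_force: [-5.3, -0.4, 2.4]
t 24.8 tcp [0.5612 0.0849 0.0393] fix -0.1350187473774535 0.04803390132601201 zyaw-fix 0.0010627395448079002 F [-5.255  -0.4019  2.3655] op 0.0116 q [ 0.0147  0.6644  1.6414  0.0008  0.8362 -0.1224]
```

```bash
python3 -m creep '[{"translation":[0,0,0.001],"twist":[0,0,0],"hand":5},{"translation":[0,0,0.002],"twist":[0,0,0],"hand":5}]'|grep -E "force|pos"; python3 -m creep '[{"translation":[0,0,0.001],"twist":[0,0,0],"hand":5},{"translation":[0,0,0.002],"twist":[0,0,0],"hand":5}]'|grep -E "force|pos"; python3 -c "
from h import *
st()"
```

```text
tool_pos: [0.5614, 0.0849, 0.0394]
contact_force: [-12.6, -3.1, 8.5]
tool_pos: [0.5615, 0.0849, 0.0395]
contact_force: [-12.2, -2.8, 10.1]
t 25.2 tcp [0.5615 0.0849 0.0395] fix -0.13474372707428678 0.0480621393298097 zyaw-fix 0.0015830175932342871 F [-12.2228  -2.8196  10.1104] op 0.0119 q [ 0.0154  0.668   1.6325 -0.0005  0.8505 -0.1214]
```

```bash
python3 -m creep '[{"translation":[0,0,0.001],"twist":[0,0,0],"hand":5},{"translation":[0,0,0.0025],"twist":[0,0,0],"hand":5}]'|grep -E "force|pos"; python3 -m creep '[{"translation":[0,0,0.001],"twist":[0,0,0],"hand":5},{"translation":[0,0,0.0005],"twist":[0,0,0],"hand":5}]'|grep -E "force|pos"; python3 -m creep '[{"translation":[0,0,0],"twist":[0,0,0],"hand":26},{"translation":[0,0,0],"twist":[0,0,0],"hand":26},{"translation":[0,0,0],"twist":[0,0,0],"hand":26}]'|grep -E "force|pos|open"; python3 -c "
from h import *
st()"
```

```text
tool_pos: [0.5617, 0.085, 0.0397]
contact_force: [-15.4, -3.5, 13.4]
tool_pos: [0.5618, 0.085, 0.0399]
contact_force: [-4.0, -0.1, 1.7]
tool_pos: [0.5626, 0.085, 0.0401]
contact_force: [0.3, 0.1, -0.2]
opening: 0.0234
t 25.9 tcp [0.5626 0.085  0.0401] fix -0.13364797285375532 0.04801232155986129 zyaw-fix 0.0018248615035357796 F [ 0.3044  0.1283 -0.2108] op 0.0234 q [ 0.0158  0.6704  1.6248 -0.0014  0.8605 -0.1206]
```

```bash
python3 -m creep '[{"translation":[-0.04,0,0],"twist":[0,0,0],"hand":26},{"translation":[-0.08,0,0],"twist":[0,0,0],"hand":26},{"translation":[-0.12,-0.03,0],"twist":[0,0,0],"hand":26},{"translation":[-0.16,-0.07,0.015],"twist":[0,0,0],"hand":26},{"translation":[-0.18,-0.09,0.03],"twist":[0,0,0],"hand":26}]'|grep -E "force"; python3 -m creep '[{"translation":[0,0,0],"twist":[0,0,0],"hand":26},{"translation":[0,0,0],"twist":[0,0,0],"hand":26},{"translation":[0,0,0],"twist":[0,0,0],"hand":26},{"translation":[0,0,0],"twist":[0,0,0],"hand":26}]'|grep -E "force"; python3 -c "
from h import *
st();T=toolT();np.save('T5.npy',T);a=robot.read_camera('wrist');b=robot.read_camera('scene');cv2.imwrite('pics/w6raw.png',a);cv2.imwrite('pics/s6raw.png',b);st()
cv2.imwrite('pics/w6.png',cv2.resize(a[0:262,100:450],None,fx=2.28,fy=2.28,interpolation=cv2.INTER_CUBIC))"
```

```text
contact_force: [0.7, 0.1, -0.0]
contact_force: [0.1, -0.6, -0.5]
t 26.8 tcp [ 0.6071 -0.0002  0.2215] fix -0.10106399591661835 -0.042431738848463824 zyaw-fix 0.0029883330989237677 F [ 0.0955 -0.6223 -0.4572] op 0.0241 q [-0.125   0.5232  1.3197 -0.0032  1.3112 -0.2626]
t 26.9 tcp [ 0.6075 -0.0004  0.2219] fix -0.10071740399645336 -0.042687368085371685 zyaw-fix 0.002912343407366458 F [ 0.8122 -0.3132 -0.8818] op 0.0238 q [-0.1252  0.5231  1.3187 -0.0033  1.3114 -0.2627]
```

View pics/w6.png

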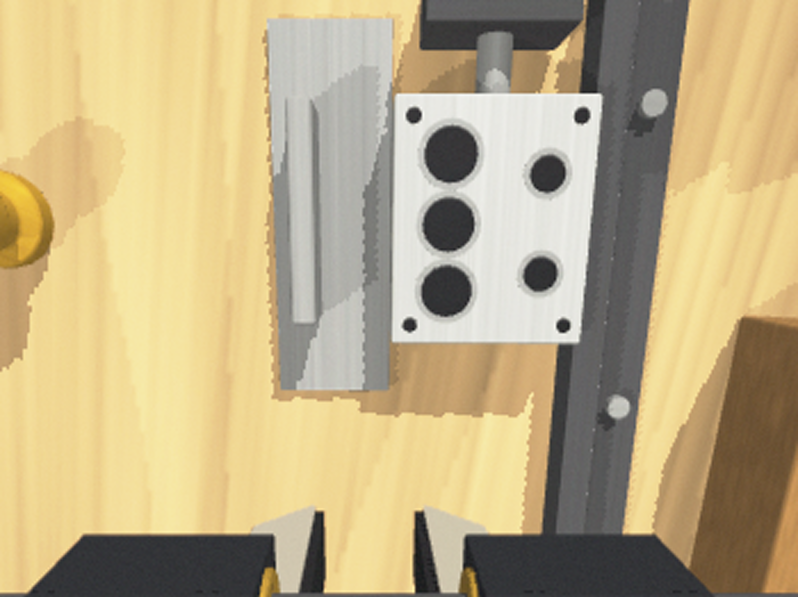

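```bash
python3 - <<'E'
from h import *
im=cv2.imread('pics/w6raw.png');g=cv2.GaussianBlur(cv2.cvtColor(im,6).astype(np.float32),(1,5),0)
W=cam('wrist',np.load('T5.npy'));c,s=np.cos(FIX[2]),np.sin(FIX[2])
def line(rows,c0f,hw,sgn,z,name):
    pts=[]
    for r in rows:
        c0=int(c0f(r)-hw);d=sgn*np.diff(g[r,c0:c0+2*hw]);i=min(max(int(d.argmax()),1),len(d)-2)
        a,b,e=d[i-1:i+2];o=.5*(a-e)/(a-2*b+e) if a-2*b+e else 0
        pts.append((c0+i+.5+np.clip(o,-1,1),r))
    P=np.array([onplane(W,p,z)[:2] for p in pts])-FIX[:2];X=c*P[:,0]+s*P[:,1];Y=-s*P[:,0]+c*P[:,1]
    k,m=np.polyfit(Y,X,1);q=X-k*Y-m;ok=abs(q)<2*np.median(abs(q))+1e-4;k,m=np.polyfit(Y[ok],X[ok],1)
    print(name,np.round(pts[0],1),np.round(pts[-1],1),'yaw rel',round(-k,4),'x(y=.047)',round(k*.047+m,5),'rms',q[ok].std().round(5),'Y',Y.min().round(4),Y.max().round(4))
lin=lambda a,b:(lambda r:a[0]+(b[0]-a[0])*(r-a[1])/(b[1]-a[1]))
line(range(46,146),lin((363,42),(354,148)),5,-1,.04,'block +x')
line(range(46,146),lin((273,42),(272,148)),4,1,.04,'block -x')
line(list(range(12,36))+list(range(154,168)),lin((272,10),(270,168)),4,-1,.006,'SE all')
line(range(12,168),lin((217.5,10),(223,168)),5,1,.006,'SE back')
line(range(156,228),lin((348.5,155),(344,232)),6,1,.028,'fence')
for r in(20,30,60,100,130,158,165):print(r,g[r,264:280].astype(int).tolist())
E
```

```text
block +x [363.5  46. ] [354.4 145. ] yaw rel 0.001 x(y=.047) -0.002 rms 0.00016 Y -0.0062 0.0925
block -x [272.7  46. ] [271.5 145. ] yaw rel -0.001 x(y=.047) -0.09304 rms 0.00011 Y -0.0066 0.0925
SE all [271.4  12. ] [269.3 167. ] yaw rel -0.0041 x(y=.047) -0.09431 rms 0.00017 Y -0.0385 0.1319
SE back [214.2  12. ] [218.8 167. ] yaw rel 0.0019 x(y=.047) -0.15249 rms 0.00197 Y -0.0388 0.1319
fence [350.5 156. ] [343.6 227. ] yaw rel -0.0009 x(y=.047) -0.00113 rms 0.00017 Y -0.1095 -0.0204
20 [203, 200, 201, 203, 204, 205, 204, 206, 200, 206, 205, 208, 215, 174, 173, 167]
30 [184, 184, 198, 203, 204, 205, 205, 204, 179, 205, 169, 152, 165, 167, 165, 165]
60 [178, 180, 200, 152, 151, 147, 145, 128, 129, 212, 228, 228, 229, 230, 228, 227]
100 [122, 128, 142, 141, 142, 141, 144, 118, 188, 228, 225, 228, 230, 227, 227, 228]
130 [140, 140, 140, 137, 140, 137, 137, 127, 209, 226, 226, 229, 229, 227, 229, 228]
158 [139, 140, 140, 136, 139, 135, 125, 134, 134, 132, 142, 149, 149, 148, 151, 154]
165 [140, 139, 138, 137, 139, 136, 123, 133, 131, 129, 135, 147, 149, 151, 155, 160]
```

By the image the straightedge may stand off by up to about 1 mm or 0.004 rad, which is close to measuring error. To be sure, I'll nudge its rib flush with both fingers spread along it.

```bash
python3 -c "
from h import *
plan(*fx(-.172,.047),.1,FIX[2]-np.pi/2)"
```

```text
tr [0.0978, 0.0899, -0.0698] tw [1.5737, -0.0094, 0.0095] rows 10.49163524517373
```

```bash
python3 -m creep '[{"translation":[0.03,0.09,-0.07],"twist":[1.574,0,0.01],"hand":55},{"translation":[0.03,0.09,-0.07],"twist":[1.574,0,0.01],"hand":55},{"translation":[0.05,0.09,-0.07],"twist":[1.574,0,0.01],"hand":55},{"translation":[0.05,0.09,-0.07],"twist":[1.574,0,0.01],"hand":55},{"translation":[0.05,0.09,-0.07],"twist":[1.574,0,0.01],"hand":55}]'|grep force; python3 -c "
from h import *
st();plan(*fx(-.172,.047),.1,FIX[2]-np.pi/2)"
```

```text
contact_force: [0.1, -0.9, -0.8]
t 27.4 tcp [0.5238 0.0802 0.1719] fix -0.17275835377814577 0.048486440952464474 zyaw-fix -0.7523486324006836 F [ 0.092  -0.854  -0.7715] op 0.05 q [0.006  0.4342 1.6186 0.0025 1.1008 0.6217]
tr [0.0469, -0.0003, 0.0021] tw [0.8185, -0.0083, 0.0094] rows 5.457079379635904
```

```bash
python3 -m creep '[{"translation":[0.045,0,0.002],"twist":[0.8185,-0.008,0.009],"hand":55},{"translation":[0.045,0,0.002],"twist":[0.8185,-0.008,0.009],"hand":55},{"translation":[0.045,0,0.002],"twist":[0.8185,-0.008,0.009],"hand":55},{"translation":[0.045,0,0.002],"twist":[0.8185,-0.008,0.009],"hand":55},{"translation":[0.045,0,0.002],"twist":[0.8185,-0.008,0.009],"hand":55}]'|grep force; python3 -m creep '[{"translation":[0,0,0],"twist":[0.075,0,0],"hand":55},{"translation":[0,0,0],"twist":[0.075,0,0],"hand":55}]'|grep force; python3 -c "
from h import *
st();plan(*fx(-.169,.047),.014,FIX[2]-np.pi/2)"
```

```text
contact_force: [0.3, 0.4, -0.2]
contact_force: [0.1, -0.4, -0.7]
t 28.1 tcp [0.5239 0.0801 0.126 ] fix -0.1726619009647458 0.04836358731983716 zyaw-fix -1.5785015478474391 F [ 0.0552 -0.3516 -0.6953] op 0.0508 q [0.0067 0.487  1.6784 0.0008 0.9792 1.4493]
tr [0.087, 0.0039, 0.0014] tw [-0.0077, -0.001, 0.0029] rows 1.7421936341940951
```

```bash
python3 -m creep '[{"translation":[0.045,0.002,0.001],"twist":[-0.008,0,0.003],"hand":55},{"translation":[0.08,0.002,0.001],"twist":[-0.008,0,0.003],"hand":55},{"translation":[0.087,0.002,0.001],"twist":[-0.008,0,0.003],"hand":55},{"translation":[0.087,0.002,0.001],"twist":[-0.008,0,0.003],"hand":55}]'|grep force; python3 -m creep '[{"translation":[0,0.004,0],"twist":[0,0,0],"hand":55},{"translation":[0,0.008,0],"twist":[0,0,0],"hand":55},{"translation":[0,0.011,0],"twist":[0,0,0],"hand":55},{"translation":[0,0.0125,0],"twist":[0,0,0],"hand":55}]'|grep force; python3 -c "
from h import *
st()"
```

```text
contact_force: [0.8, 0.6, -0.5]
contact_force: [1.1, -0.4, -0.5]
t 28.9 tcp [0.5384 0.0813 0.0392] fix -0.15806814017523899 0.047635012369771745 zyaw-fix -1.5687609508067535 F [ 1.0524 -0.3627 -0.5173] op 0.0503 q [0.0086 0.6344 1.7093 0.0015 0.7985 1.4408]
```

```bash
python3 -m creep '[{"translation":[0,0.002,0],"twist":[0,0,0],"hand":55},{"translation":[0,0.004,0],"twist":[0,0,0],"hand":55}]'|grep -E "force|pos"; python3 -m creep '[{"translation":[0,0.0015,0],"twist":[0,0,0],"hand":55},{"translation":[0,0.003,0],"twist":[0,0,0],"hand":55}]'|grep -E "force|pos"; python3 -c "
from h import *
st()"
```

```text
tool_pos: [0.5428, 0.0819, 0.0395]
contact_force: [0.7, -0.3, -0.5]
tool_pos: [0.5445, 0.0822, 0.0393]
contact_force: [-8.0, -1.8, 6.1]
t 29.3 tcp [0.5445 0.0822 0.0393] fix -0.15197170836069834 0.04769433849009204 zyaw-fix -1.5688911669646615 F [-7.9962 -1.7611  6.0744] op 0.0506 q [0.0102 0.6431 1.689  0.0012 0.8128 1.4428]
```

```bash
python3 -m creep '[{"translation":[0,0.001,0],"twist":[-0.002,0,0],"hand":55},{"translation":[0,0.002,0],"twist":[-0.002,0,0],"hand":55}]'|grep -E "force|pos"; python3 -m creep '[{"translation":[0,0.001,0],"twist":[0,0,0],"hand":55},{"translation":[0,0.003,0],"twist":[0,0,0],"hand":55}]'|grep -E "force|pos"; python3 -c "
from h import *
st()"; python3 -m creep '[{"translation":[0,-0.012,0],"twist":[0,0,0],"hand":55},{"translation":[-0.04,-0.014,0],"twist":[0,0,0],"hand":55},{"translation":[-0.08,-0.014,0],"twist":[0,0,0],"hand":55},{"translation":[-0.13,-0.014,0],"twist":[0,0,0],"hand":55},{"translation":[-0.18,-0.014,0],"twist":[0,0,0],"hand":55}]'|grep force; python3 -m creep '[{"translation":[0,0.03,0],"twist":[0,0,0],"hand":55},{"translation":[0,0.04,0],"twist":[0,0,0],"hand":55},{"translation":[0,0.04,0],"twist":[0,0,0],"hand":55},{"translation":[0,0.04,0],"twist":[0,0,0],"hand":55},{"translation":[0,0.04,0],"twist":[0,0,0],"hand":55}]'|grep force;python3 -c "
from h import *
st();np.save('T6.npy',toolT());a=robot.read_camera('wrist');cv2.imwrite('pics/w7raw.png',a);st()
cv2.imwrite('pics/w7.png',cv2.resize(a[0:262,100:450],None,fx=2.28,fy=2.28,interpolation=cv2.INTER_CUBIC))"
```

```text
tool_pos: [0.5444, 0.0823, 0.0391]
contact_force: [-10.3, -2.3, 7.3]
tool_pos: [0.5445, 0.0824, 0.0387]
contact_force: [-16.0, -3.4, 12.2]
t 29.7 tcp [0.5445 0.0824 0.0387] fix -0.15194246526252822 0.047854068411237516 zyaw-fix -1.5675500863311347 F [-16.002   -3.4278  12.2488] op 0.0505 q [0.011  0.6489 1.679  0.0001 0.8291 1.443 ]
contact_force: [2.6, 1.6, -0.0]
contact_force: [0.1, 0.9, -0.2]
t 30.7 tcp [0.572  0.086  0.2188] fix -0.12416641291970304 0.04773773360087605 zyaw-fix -1.5673303459976273 F [ 0.1053  0.9448 -0.2038] op 0.0508 q [0.0167 0.4754 1.4083 0.0003 1.2756 1.4484]
t 30.75 tcp [0.5722 0.086  0.2192] fix -0.12400007984301374 0.04769047956165578 zyaw-fix -1.567415242743043 F [0.5298 0.0299 0.494 ] op 0.0501 q [0.0166 0.4751 1.4078 0.0003 1.2757 1.4485]
```

The picture limit is reached, so the last check is by numbers from the saved image.

```bash
python3 - <<'E'
from h import *
g=cv2.GaussianBlur(cv2.cvtColor(cv2.imread('pics/w7raw.png'),6).astype(np.float32),(5,1),0)
W=cam('wrist',np.load('T6.npy'));c,s=np.cos(FIX[2]),np.sin(FIX[2])
def line(x,ys,z,sgn,name,hw=5):
    X=[];Y=[]
    for y in ys:
        u,v=proj(W,w(FIX,[(x,y,z)]))[0];u=int(round(u));r0=int(round(v))-hw
        if r0<0 or not 0<=u<512: continue
        d=sgn*np.diff(g[r0:r0+2*hw+1,u]);i=min(max(int(d.argmax()),1),len(d)-2);a,b,e=d[i-1:i+2];o=.5*(a-e)/(a-2*b+e) if a-2*b+e else 0
        p=onplane(W,(u,r0+i+.5+np.clip(o,-1,1)),z)[:2]-FIX[:2];X.append(c*p[0]+s*p[1]);Y.append(-s*p[0]+c*p[1])
    X,Y=np.array(X),np.array(Y);k,m=np.polyfit(Y,X,1);q=X-k*Y-m;ok=abs(q)<2*np.median(abs(q))+1e-4;k,m=np.polyfit(Y[ok],X[ok],1)
    print(name,'yaw rel',round(-k,4),'x(.047)',round(k*.047+m,5),'rms',q[ok].std().round(5),ok.sum())
R_=np.arange
line(0,R_(-.1,-.015,.001),.028,-1,'fence')
line(0,R_(-.004,.098,.001),.04,1,'block +x')
line(-.092,R_(-.004,.098,.001),.04,-1,'block -x')
for sg in(1,-1):
  line(-.092,np.r_[R_(-.036,-.014,.001),R_(.108,.13,.001)],.006,sg,'SE edge %d'%sg)
  line(-.152,R_(-.035,.13,.001),.006,sg,'SE back %d'%sg)
for y in(-.03,-.02,.115,.125):
  u,v=proj(W,w(FIX,[(-.092,y,.006)]))[0];print(y,round(u),round(v,1),g[int(v)-5:int(v)+7,int(round(u))].astype(int).tolist())
E
```

```text
fence yaw rel 0.0011 x(.047) -0.00112 rms 2e-05 85
block +x yaw rel 0.0008 x(.047) -0.00185 rms 3e-05 101
block -x yaw rel 0.0008 x(.047) -0.09275 rms 6e-05 86
SE edge 1 yaw rel -0.0264 x(.047) -0.09219 rms 0.00069 29
SE back 1 yaw rel -0.019 x(.047) -0.15517 rms 0.00057 131
SE edge -1 yaw rel -0.0063 x(.047) -0.09256 rms 0.00013 23
SE back -1 yaw rel 0.0087 x(.047) -0.15081 rms 0.00102 152
-0.03 326 141.7 [143, 145, 142, 129, 127, 130, 125, 117, 129, 133, 133, 133]
-0.02 318 141.7 [147, 151, 151, 140, 133, 132, 130, 124, 133, 136, 135, 134]
0.115 206 141.4 [162, 163, 159, 148, 193, 202, 151, 184, 190, 190, 191, 190]
0.125 198 141.3 [167, 168, 205, 204, 203, 203, 153, 184, 190, 191, 190, 191]
```

```bash
cat > rib.py <<'E'
from h import *
c,s=np.cos(FIX[2]),np.sin(FIX[2])
def run(f,Tn,ax):
    g=cv2.cvtColor(cv2.imread(f),6).astype(np.float32);g=cv2.GaussianBlur(g,(5,1) if ax else (1,5),0);W=cam('wrist',np.load(Tn))
    def line(x,ys,z,sgn,name,hw=4):
        X=[];Y=[]
        for y in ys:
            uv=proj(W,w(FIX,[(x,y,z)]))[0];k=uv.round().astype(int)
            pr=(g[k[1]-hw:k[1]+hw+1,k[0]] if ax else g[k[1],k[0]-hw:k[0]+hw+1])
            d=sgn*np.diff(pr);i=min(max(int(d.argmax()),1),len(d)-2);a,b,e=d[i-1:i+2];o=.5*(a-e)/(a-2*b+e) if a-2*b+e else 0
            q=k.astype(float);q[ax]=k[ax]-hw+i+.5+np.clip(o,-1,1)
            p=onplane(W,q,z)[:2]-FIX[:2];X.append(c*p[0]+s*p[1]);Y.append(-s*p[0]+c*p[1])
        X,Y=np.array(X),np.array(Y);ok=np.ones(len(X),bool)
        for _ in range(3):
            k,m=np.polyfit(Y[ok],X[ok],1);q=X-k*Y-m;ok=abs(q)<2*np.median(abs(q))+1e-4
        print(f,name,'yaw rel',round(-k,4),'x',round(k*.047+m,5),'rms',q[ok].std().round(5),ok.sum(),len(X))
    for sg in(1,-1):
        line(-.128,np.arange(.005,.09,.001),.042,sg,'rib +x %d'%sg);line(-.140,np.arange(.005,.09,.001),.042,sg,'rib -x %d'%sg)
    line(-.092,np.arange(.0,.095,.001),.04,-1 if ax else 1,'block -x')
run('pics/w7raw.png','T6.npy',1);run('pics/w6raw.png','T5.npy',0)
E
python3 rib.py
```

```text
pics/w7raw.png rib +x 1 yaw rel -0.0003 x -0.12967 rms 4e-05 81 85
pics/w7raw.png rib -x 1 yaw rel 0.0008 x -0.14234 rms 0.00049 74 85
pics/w7raw.png rib +x -1 yaw rel 0.0084 x -0.12682 rms 0.00018 62 85
pics/w7raw.png rib -x -1 yaw rel -0.0115 x -0.13985 rms 0.00022 85 85
pics/w7raw.png block -x yaw rel 0.0009 x -0.09275 rms 3e-05 80 95
pics/w6raw.png rib +x 1 yaw rel 0.0004 x -0.1258 rms 0.00011 83 85
pics/w6raw.png rib -x 1 yaw rel -0.0037 x -0.13961 rms 0.00012 78 85
pics/w6raw.png rib +x -1 yaw rel -0.0024 x -0.12905 rms 0.0002 85 85
pics/w6raw.png rib -x -1 yaw rel -0.0094 x -0.14164 rms 0.00052 83 85
pics/w6raw.png block -x yaw rel -0.0016 x -0.09231 rms 0.0001 95 95
```

```bash
python3 -c "
from cell import robot
print(robot.observe()['time'],robot.hand_in())"
```

```text
the job is handed in; nothing more can be done
30.75 None
```

I finished the job and handed it in at 30.75 s with the arm clear. The last numeric checks put the block and straightedge flush to within about 1 mm.

**What I did**
- I pushed the block to the fence, then along it to the stop, where it came up solid at 17–19 N. The largest force I read on the block was about 24 N, between steps.
- My first fence yaw was about 0.5° out, which left the block slightly skewed. I squared it by pressing fence, stop and fence again.
- I gripped the straightedge by its rib, laid it down and slid it until it met the block's near face. A two-finger nudge on the rib then met solid resistance at 16 N.

**Last checks**
- **Block:** it is parallel to the fence within 0.0003 rad. The image shows an apparent 0.7 mm gap, which is within calibration error. When I last viewed it there (19.8 s, after the final stop press), the nose was hidden behind the block.
- **Straightedge:** its rib is parallel to the block's face within 0.0012 rad. The distance between them came out 0.9 mm over nominal, which could be calibration error or a small real gap. It extends past both ends of the face.
- **Disagreement:** fitting the working edge directly, in shadow and with a noisy fit, gave -0.004 to -0.006 rad. I trusted the cleaner rib fit and the solid contact.
- **Not viewed:** the final picture came after the 12-picture limit, so I checked it only by numbers.
- **Bystanders:** I steered clear of the valve, tray, jar and screwdriver and felt no unexpected contact. I did not re-measure where they are.

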